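Snap ring onto the turntable axle

ROBOT

A 6-joint arm with a two-finger parallel gripper is mounted at the origin on the work surface. World frame = base frame: x ahead of the robot, y to its left, z up, the work surface at z = 0. Lengths are in m, angles in rad, forces in N, time in s.
With the tool pointing down it reaches from about 0.225 to 0.875 m from the base axis. Payload 3.4 kg.
Tool frame: the origin (TCP) lies on the centre line of the jaws, within the pads' length; the fingertips stand 22 mm ahead of it and the grasp point (between the pads) lies 3 mm ahead of it; z points along the fingers, y is the line along which they close (so a half turn about z gives the same grasp; the last joint's range is limited). The gripper opens to 85 mm and grips with 20 to 120 N. Pads are 22 mm wide; open, the fingers measure 114 mm over their backs; the gripper's body (76 mm by 85 mm) begins 54 mm behind the grasp point. The pads swing forward as they close: fully open they stand 13 mm farther back than shut.
Start: joints at [1.162, 0.276, 1.505, -0, 1.361, -0.121], TCP at [0.163, 0.551, 0.253] pointing down, gripper open.
Joint ranges: [-2.89, 2.89], [-0.75, 2.08], [0.22, 2.7], [-1.18, 4.32], [0.11, 2.71], [-2.7, 2.7]. Speed limits (rad/s): [2.57, 2.57, 3.14, 3.14, 3.14, 3.14].

INTERFACE

Orientations are given as a unit quaternion [w, x, y, z].
In Python, from rig import manip, get_image gives the robot as it stands (manip), with the cameras as plain functions.
- The arm moves only by the shell command python3 steer.py 'ROWS' [OPENING] [FORCE]. ROWS is rows parted by semicolons, their numbers by spaces, 1 to 5 of them, each of 4 numbers: dx, dy, dz in m, then a turn about the tool's z in rad; each row shifts and turns the commanded pose from where the row before left it, along the tool's axes as they then stand; what a row does not reach is not made up. A row lasts 1/12 s, in which the tool goes at most 0.0417 m and 0.125 rad, less where a joint would pass 70% of its speed; a pose out of reach is approached as far as the arm can. OPENING is the finger opening in m, set as the command begins (- or left out keeps the last). The fingers move at their own pace and stop on an object; FORCE is the grip in N (left out, the last holds). Time passes only in rows, so rows that do not move let the fingers close. It prints the time, the measured TCP pose, the force, the opening and the grip force at its end.
- manip.get_state(): the state, without advancing time (a new reading comes with each control period).
- get_image(name): name is "scene" or "top" or "wrist"; returns a dict with "img" (400x640x3 uint8, red, green, blue), "camera_matrix" (3x3 intrinsics, pixels), "T" (4x4, takes a point from camera to world coordinates); the wrist camera has in their place "hand_eye" (4x4, takes a point from camera to tool coordinates, whose origin is the TCP and whose axes are the flange's). Camera axes: x right, y down, z forward; pixel columns grow to the right and rows downward; lengths in m; the calibration is good to about 2 mm. The wrist camera is an equidistant fisheye: a pixel r from the principal point sees the ray r / f radians off the axis. A picture is of the moment at which its call begins: read the wrist's pose just before it. There is no depth.
- manip.sign_off(): hands the job in; it is judged then, once.
The state is a dict: "clock": time; "qpos": joint angles; "qd": joint speeds; "effort": joint torques, N m; "position": TCP position; "ee_rot": TCP orientation; "contact_force": force on the tool from outside, world axes, zero at the start; "moment": the same for the moment, N m; "width": finger opening in m; "gripper_force": force on a finger pad.
Only numpy, scipy, OpenCV 4.12 (cv2) and the standard library are available. Lean on these libraries where they do the work, as an engineer would, in place of code of your own. Each camera call takes 0.05 s, during which the arm holds its last target. There are 200 camera calls.

TASK

Fit the retaining ring on the craft turntable's axle: take the snap-ring pliers from their wooden block, put both pins down through the two eyes of the steel snap ring lying on its stand, squeeze the handles to spread the ring and lift it off on the pliers. Slide the spread ring down over the axle until it lies level with the groove, around the axle but not pressing on it, and finish right there, still gripping the pliers and holding the ring spread; leave the jar, the loose wood slice and the glue gun where they are.

Things in the scene. Friction and masses are not known exactly. Their poses are not given: they have to be found in the camera images.
- pliers: Steel snap-ring pliers, 170 mm long, 170 g, standing pins down in the wooden block; the same either way round. Origin: centre of the underside of the hinge block (34 x 22 x 18 mm), which rests on the wood; z up, y from handle to handle. Each jaw ends in a flat shoulder (14 x 10 mm, underside 58 mm below the origin) and a round-ended pin, 4.5 mm thick, that ends 70 mm below the origin.
- grip (a point): midway between the pliers' two black grips, 82 mm above the pliers' origin. The grips are 18 mm wide (x) and 26 mm tall, 64 mm apart over their outer faces at rest, about 38 mm at the stop. Squeezing them along y spreads the jaws; each handle resists with 4 N at first, 7 N at the stop, plus up to 6 N from a spread ring.
- jaw_l (a joint): angle of the +y lever of the pliers, rad: 0 at rest (pin centres at y = +6 and -6 mm in the pliers' frame), 0.155 at the stop (pins about 17 mm either side, splayed outwards). Pin moves out 0.7 mm, grip moves in 0.73 mm, per 0.01 rad. Both levers move alike.
- jaw_r (a joint): angle of the -y lever of the pliers, the same as jaw_l.
- pin_l (a point): end of the +y pin of the pliers (lowest point).
- pin_r (a point): end of the -y pin of the pliers (lowest point).
- rack: fixed wooden block 60 x 84 x 84 mm with a slot 20 x 58 mm (x, y) right through, in which the jaws of the pliers hang; origin at the centre of its underside.
- ring: open steel snap ring lying flat on its stand, 6 mm thick, about 57 mm from back to ears, 39 mm across, 36 g. Origin: ring centre, at the underside; x from the hinge at the back (20 mm behind) to the two eyes in front; z up. Its two sprung halves hinge at the back; closed it is too narrow for the axle. Spread, it clings to the pins by friction and can be lifted on them.
- arc_l (a joint): opening angle of the ring's +y half, rad: 0 closed, 0.14 spread to a true circle of 35 mm inside diameter about the ring's origin, 0.22 the limit; about 0.16 with the pliers squeezed to the stop. The eye pulls inwards with 2.5 N closed, 5 N at 0.14.
- arc_r (a joint): opening angle of the ring's -y half, the same as arc_l.
- eye_l (a point): centre of the +y eye of the ring (mid-thickness, 3 mm above the underside): a square hole 8 x 8 mm right through, in an ear 14 x 13 mm. Closed, at x 25.7, y 7.7 mm in the ring's frame; at 0.14 rad, x 24.2, y 14 mm.
- eye_r (a point): centre of the -y eye, the mirror of eye_l.
- ring_stand: fixed wooden stand 84 x 68 x 40 mm, origin at the centre of its underside; the ring lies on its top (z = 40 mm) around a low locating stub 5 mm high, 19 mm in diameter. Under the ears is a slot (10 x 50 mm, right through) so that the pins can pass below the ring.
- turntable: fixed grey turntable, 112 mm across and 12 mm high, with a 22 mm thick wood slice (100 mm across), a steel collar (44 mm across, top at 42 mm) and an upright axle stub of 30 mm diameter whose chamfered top is 78 mm above the table. Origin: centre of its underside.
- groove (a point): on the axle's axis, middle of its dark groove (25 mm in diameter, 10 mm wide), 53 mm above the table.
- paint_jar: small amber paint jar, 40 mm across, 58 mm tall; leave alone.
- wood_slice: loose wood slice, 86 mm across, 16 mm thick; leave alone.
- glue_gun: black glue gun lying on its side, about 150 x 115 x 34 mm; leave alone.

How it is judged:
By the outcome, as a careful person would: the job done as asked, in the order asked, and still so for the second after the job is handed in, while the arm keeps its last pose, push and grip.
It also fails if it takes over 72 s, if anything falls off the work surface, if the arm or the gripper's body presses on something with over 40 N, if the wrist force passes 120 N, or if a joint passes its speed limit or range.

## Working session

There is one attempt and no reset: what is moved stays moved. The work goes in short steps, Python scripts to look and compute and a shell command to move; the robot and the scene stay as the last step left them, time stands still between calls to the robot, and variables do not carry over. Pictures are saved under pics/ and viewed, at most 10 in all, crops included, and the job is handed in when it is done.

```bash
ls; mkdir -p pics; cat > cam.py <<'E'
import numpy as np,cv2
from rig import manip, get_image
def snap(n,f):
    d=get_image(n); cv2.imwrite('pics/'+f,cv2.cvtColor(d['img'],cv2.COLOR_RGB2BGR)); return d
E
python3 - <<'E'
from cam import *
np.set_printoptions(precision=4,suppress=True)
for n in('scene','top'):
    d=snap(n,n+'0.png'); np.savez('pics/'+n+'.npz',K=d['camera_matrix'],T=d['T']); print(d['camera_matrix'],d['T'])
s=manip.get_state();print(s)
E
```

```text
pics
rig.py
steer.py
[[423.5015   0.     322.7079]
 [  0.     423.5015 196.9701]
 [  0.       0.       1.    ]] [[-0.693   0.6031 -0.3949  0.9781]
 [ 0.7207  0.5674 -0.3982  0.3283]
 [-0.0161 -0.5606 -0.8279  0.8456]
 [ 0.      0.      0.      1.    ]]
[[398.8371   0.     319.7865]
 [  0.     398.8371 203.2351]
 [  0.       0.       1.    ]] [[-0.0113 -0.9931  0.117   0.4844]
 [-0.9999  0.0117  0.0026 -0.0308]
 [-0.0039 -0.117  -0.9931  1.0767]
 [ 0.      0.      0.      1.    ]]
{'clock': 0.1, 'qpos': array([ 1.162 ,  0.2766,  1.506 , -0.    ,  1.3607, -0.121 ]), 'qd': array([ 0.0016, -0.0006, -0.0041,  0.0016,  0.0014, -0.001 ]), 'effort': array([  0.0031, -41.7705, -24.6402,   0.0001,   0.0059,  -0.    ]), 'position': array([0.163 , 0.5509, 0.2525]), 'ee_rot': array([-0.0002,  0.1434,  0.9897, -0.0008]), 'contact_force': array([-0.2312, -0.236 , -0.2911]), 'moment': array([ 0.0332,  0.0931, -0.0246]), 'gripper_force': 0.0, 'width': 0.08545779569950641}
```

View pics/scene0.png

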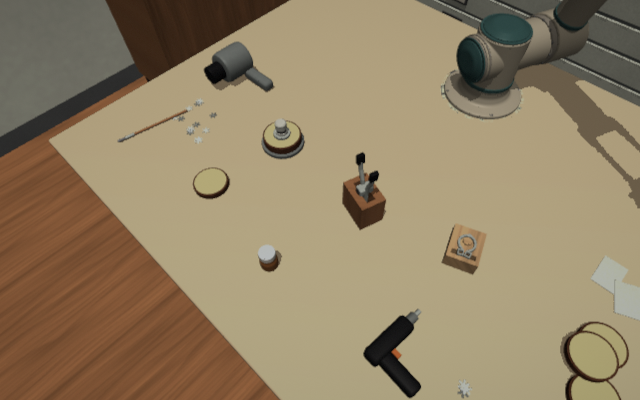

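View pics/top0.png

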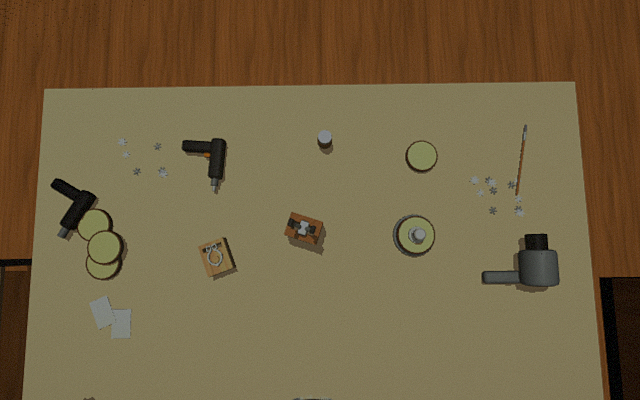

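The scene view shows the pliers in the block at (363,195), the ring stand at (465,248) and the turntable at (283,140). In the top view they are at (304,230), (216,257) and (415,235). Next I'll zoom in on both views.

```bash
python3 - <<'E'
import cv2,numpy as np
def crop(f,u,v,w=52,h=58,z=5):
    im=cv2.imread(f)[v:v+h,u:u+w]; im=cv2.resize(im,None,fx=z,fy=z,interpolation=cv2.INTER_CUBIC)
    im=cv2.convertScaleAbs(im,alpha=1.5)
    for k in range(0,w,10): cv2.line(im,(k*z,0),(k*z,4),(0,255,0),1); cv2.putText(im,str(u+k),(k*z,14),0,.3,(0,255,0),1)
    for k in range(0,h,10): cv2.line(im,(0,k*z),(4,k*z),(0,255,0),1); cv2.putText(im,str(v+k),(5,k*z+4),0,.3,(0,255,0),1)
    return im
S='pics/scene0.png';T='pics/top0.png'
a=np.hstack([crop(S,340,150),crop(S,440,218),crop(S,257,108)])
b=np.hstack([crop(T,278,202),crop(T,192,230),crop(T,389,208)])
cv2.imwrite('pics/mos.png',np.vstack([a,b]))
E
```

```text
(no output)
```

View pics/mos.png

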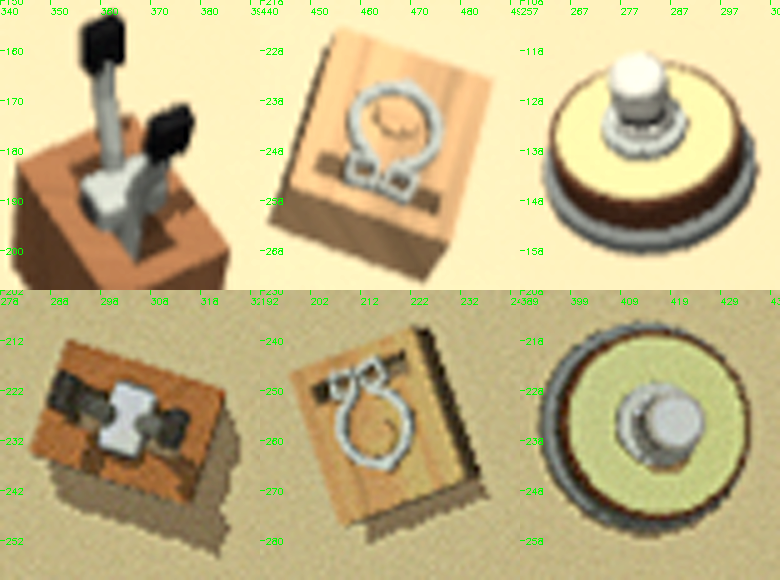

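The mosaic shows the following, as scene / top pixels:
- **Grips:** (360.4,159) and (373.6,177) / (312.6,229.6) and (291,222.4).
- **Eyes:** (460.4,251.6) and (468.4,254.4) / (214.2,245.8) and (208.6,248.2).
- **Axle top:** (280.6,122.4) / (420,234).

```bash
cat >> cam.py <<'E'
from scipy.spatial.transform import Rotation as R
np.set_printoptions(precision=4,suppress=True)
def ray(n,uv):
    z=np.load('pics/'+n+'.npz'); d=z['T'][:3,:3]@np.linalg.inv(z['K'])@[*uv,1]; return z['T'][:3,3],d/np.linalg.norm(d)
def tri(rs):
    A=sum(np.eye(3)-np.outer(d,d) for p,d in rs); b=sum((np.eye(3)-np.outer(d,d))@p for p,d in rs)
    x=np.linalg.solve(A,b); return x,[round(float(np.linalg.norm(np.cross(x-p,d)))*1e3,1) for p,d in rs]
def onz(r,z): p,d=r; return p+d*(z-p[2])/d[2]
E
python3 - <<'E'
from cam import *
P={'gripA':((360.4,159),(312.6,229.6)),'gripB':((373.6,177),(291,222.4)),'eyeA':((460.4,251.6),(208.6,248.2)),'eyeB':((468.4,254.4),(214.2,245.8)),'eyeAx':((460.4,251.6),(214.2,245.8)),'eyeBx':((468.4,254.4),(208.6,248.2)),'ringc':((467,243.6),(214.6,257.6)),'hinge':((469.2,235),(217.4,265.4)),'axle':((280.6,122.4),(420,234))}
for k,(a,b) in P.items(): print(k,*tri([ray('scene',a),ray('top',b)]),onz(ray('scene',a),.045)[:2],onz(ray('top',b),.045)[:2])
print(get_image('wrist')['camera_matrix'],get_image('wrist')['hand_eye'])
E
```

```text
gripA [ 0.5308 -0.0103  0.1623] [1.2, 1.2] [ 0.4533 -0.0673] [ 0.5376 -0.0087]
gripB [0.5478 0.0393 0.1621] [1.4, 1.4] [ 0.4732 -0.0089] [0.5568 0.0471]
eyeA [0.4959 0.2532 0.0475] [6.1, 6.1] [0.4984 0.2481] [0.4928 0.2593]
eyeB [0.4944 0.2554 0.0386] [9.5, 9.5] [0.4925 0.2638] [0.4988 0.245 ]
eyeAx [0.4981 0.2468 0.0431] [1.4, 1.4] [0.4984 0.2481] [0.4988 0.245 ]
eyeBx [0.4919 0.2619 0.042 ] [1.9, 1.9] [0.4925 0.2638] [0.4928 0.2593]
ringc [0.4682 0.2463 0.0366] [0.7, 0.7] [0.473  0.2477] [0.4687 0.2434]
hinge [0.4482 0.2383 0.0382] [0.7, 0.7] [0.4522 0.2396] [0.4488 0.2359]
axle [ 0.5209 -0.277   0.0746] [1.6, 1.6] [ 0.5025 -0.2987] [ 0.523  -0.2856]
[[309.7069   0.     323.4494]
 [  0.     309.7069 198.7719]
 [  0.       0.       1.    ]] [[-0.0008 -0.9484 -0.317   0.0821]
 [ 1.     -0.0008 -0.0001  0.0004]
 [-0.0001 -0.317   0.9484 -0.1208]
 [ 0.      0.      0.      1.    ]]
```

```bash
r='python3 steer.py'; 
python3 steer.py '-.026 -.0204 -.0014 0;-.026 -.0204 -.0014 0;-.026 -.0204 -.0014 0;-.026 -.0204 -.0014 0;-.026 -.0204 -.0014 0' .085
python3 steer.py '-.026 -.0204 -.0014 0;-.026 -.0204 -.0014 0;-.026 -.0204 -.0014 0;-.026 -.0204 -.0014 0;-.026 -.0204 -.0014 0'
python3 steer.py '-.026 -.0204 -.0014 0;-.026 -.0204 -.0014 0;-.026 -.0204 -.0014 0;-.026 -.0204 -.0014 0;-.026 -.0204 -.0014 0'
python3 steer.py '-.026 -.0204 -.0014 0;-.026 -.0204 -.0014 0;-.026 -.0204 -.0014 0;-.026 -.0204 -.0014 0.04;0 0 0 0'
cat >> cam.py <<'E'
def wshot(f):
    s=manip.get_state(); d=get_image('wrist'); H=d['hand_eye']; q=s['ee_rot']; W=np.eye(4); W[:3,:3]=R.from_quat([q[1],q[2],q[3],q[0]]).as_matrix(); W[:3,3]=s['position']
    np.savez('pics/'+f+'.npz',K=d['camera_matrix'],H=H,W=W); return cv2.cvtColor(d['img'],cv2.COLOR_RGB2BGR)
def wray(f,uv,world=True):
    z=np.load('pics/'+f+'.npz'); K=z['K']; a=(np.array(uv)-K[:2,2])/K[0,0]; t=np.linalg.norm(a); d=np.r_[a/t*np.sin(t),np.cos(t)]
    T=(z['W'] if world else np.eye(4))@z['H']; return T[:3,3],T[:3,:3]@d
def crop(im,u,v,w,h,z):
    im=cv2.convertScaleAbs(cv2.resize(im[v:v+h,u:u+w],None,fx=z,fy=z,interpolation=cv2.INTER_CUBIC),alpha=1.4)
    for k in range(0,w,20): cv2.line(im,(k*z,0),(k*z,5),(0,255,0),1); cv2.putText(im,str(u+k),(k*z,15),0,.35,(0,255,0),1)
    for k in range(0,h,20): cv2.line(im,(0,k*z),(5,k*z),(0,255,0),1); cv2.putText(im,str(v+k),(6,k*z+4),0,.35,(0,255,0),1)
    return im
def pix(f,p,world=True):
    z=np.load('pics/'+f+'.npz'); T=(z['W'] if world else np.eye(4))@z['H']; c=np.linalg.inv(T)@np.r_[p,1]; r=np.hypot(c[0],c[1]); t=np.arctan2(r,c[2]); return z['K'][:2,2]+z['K'][0,0]*t*c[:2]/r
def need(p,yaw=None):
    "remaining move in tool axes to world TCP p, and turn about tool z so tool y heads yaw"
    s=manip.get_state(); q=s['ee_rot']; M=R.from_quat([q[1],q[2],q[3],q[0]]).as_matrix()
    h=np.arctan2(M[1,1],M[0,1]); return M.T@(np.array(p)-s['position']), None if yaw is None else -(yaw-h+np.pi)%(2*np.pi)-np.pi if False else (None if yaw is None else -((yaw-h+np.pi)%(2*np.pi)-np.pi)), h
E
python3 - <<'E'
from cam import *
im=wshot('w1'); cv2.imwrite('pics/w1.png',im); print(need([.539,.0145,.28],1.24))
E
```

```text
clock: 0.62
position: [0.2594, 0.4153, 0.2602]
ee_rot: [0.0, 0.143, 0.99, -0.0]
contact_force: [0.4, 1.1, 0.0]
width: 0.085
gripper_force: 0.0
clock: 1.03
position: [0.3551, 0.2805, 0.2674]
ee_rot: [0.0, 0.143, 0.99, 0.0]
contact_force: [0.6, 0.1, 0.5]
width: 0.085
gripper_force: 0.0
clock: 1.45
position: [0.4509, 0.1457, 0.2744]
ee_rot: [0.0, 0.143, 0.99, 0.0]
contact_force: [0.8, -0.1, 0.0]
width: 0.0853
gripper_force: 0.0
clock: 1.87
position: [0.5306, 0.0346, 0.2796]
ee_rot: [0.002, 0.166, 0.986, -0.001]
contact_force: [0.7, 0.8, -0.5]
width: 0.0848
gripper_force: 0.0
(array([-0.0172, -0.0179, -0.0006]), np.float64(-0.00097105444292378), np.float64(1.2390289455570764))
```

View pics/w1.png

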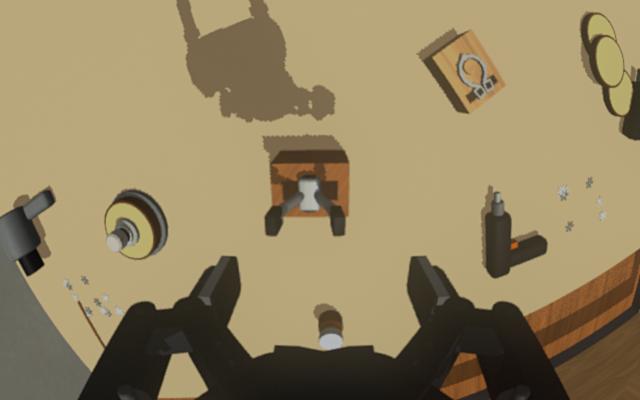

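The wrist view shows the pliers' handles at (274,222) and (338,222), parallel to the jaw line. The rack is level, and the ring stand is at upper right.

```bash
python3 - <<'E'
from cam import *
for uv,t,s in [((338,221),(291,222.4),(373.6,177)),((274,221),(312.6,229.6),(360.4,159))]:
    print(tri([wray('w1',uv),ray('top',t),ray('scene',s)]),onz(wray('w1',uv),.166))
print(need([.539,.0145,.168],1.24))
E
```

```text
(array([0.549 , 0.04  , 0.1645]), [1.3, 2.0, 1.5]) [0.5496 0.0407 0.166 ]
(array([ 0.5319, -0.0098,  0.1643]), [1.1, 1.5, 1.5]) [ 0.5325 -0.0092  0.166 ]
(array([-0.0172, -0.0179,  0.1114]), np.float64(-0.00097105444292378), np.float64(1.2390289455570764))
```

```bash
python3 steer.py '-.0185 -.0165 .005 0;0 0 .03 0;0 0 .03 0;0 0 .03 0;0 0 .02 0'
python3 steer.py '0 0 0 0;0 0 0 0' 
python3 - <<'E'
from cam import *
print(need([.5407,.0153,.164],1.239))
im=wshot('w2'); cv2.imwrite('pics/w2.png',im[60:400])
E
```

```text
clock: 2.33
position: [0.5368, 0.019, 0.1622]
ee_rot: [-0.002, 0.163, 0.987, 0.0]
contact_force: [-0.9, 0.6, -0.4]
width: 0.0852
gripper_force: 0.0
clock: 2.5
position: [0.538, 0.0188, 0.1643]
ee_rot: [-0.001, 0.163, 0.987, 0.0]
contact_force: [0.5, 0.4, 0.2]
width: 0.0848
gripper_force: 0.0
(array([-0.0037, -0.0024,  0.0003]), np.float64(0.004895234476584243), np.float64(1.2438952344765841))
```

View pics/w2.png

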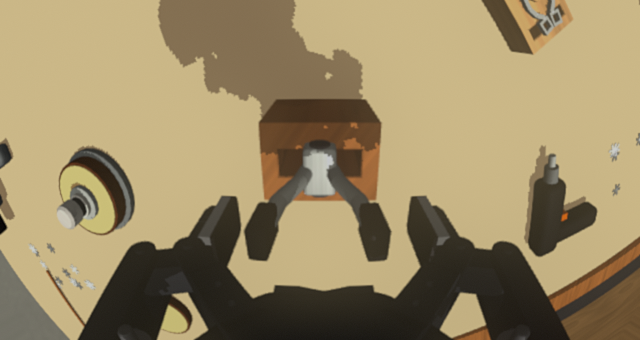

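The wrist view shows both grips between the open pads, about 3 mm left of centre. I'll centre the gripper and then close lightly.

```bash
python3 steer.py '-.0037 -.0026 0 0;0 0 0 0'
python3 steer.py '0 0 0 0;0 0 0 0;0 0 0 0;0 0 0 0;0 0 0 0' .0605 40
python3 steer.py '0 0 0 0;0 0 0 0;0 0 0 0' 
python3 - <<'E'
from cam import *
print(need([.5407,.0153,.164],1.239))
E
```

```text
clock: 2.72
position: [0.5435, 0.0139, 0.1669]
ee_rot: [0.002, 0.163, 0.987, -0.0]
contact_force: [0.7, -0.4, 0.5]
width: 0.085
gripper_force: 0.0
clock: 3.13
position: [0.5425, 0.0142, 0.1662]
ee_rot: [0.001, 0.163, 0.987, 0.0]
contact_force: [-0.7, 0.8, 6.0]
width: 0.0605
gripper_force: 4.6
clock: 3.38
position: [0.5424, 0.0142, 0.1662]
ee_rot: [0.001, 0.163, 0.987, 0.0]
contact_force: [-0.6, -0.6, 5.7]
width: 0.0605
gripper_force: 4.6
(array([0.002 , 0.0004, 0.0022]), np.float64(0.0039423649966559005), np.float64(1.242942364996656))
```

```bash
python3 steer.py '0 0 -.01 0;0 0 -.02 0;0 0 -.025 0;0 0 -.025 0;0 0 -.025 0'
python3 steer.py '0 0 -.015 0;0 0 0 0;0 0 0 0'
python3 - <<'E'
from cam import *
# TCP targets for pins over eyes, carrying grip->pins straight below
print(need([.495,.2543,.28],1.9))
im=wshot('w3'); cv2.imwrite('pics/w3.png',np.hstack([crop(im,220,100,200,280,2),crop(im,300,0,200,280,2)]))
E
```

```text
clock: 3.8
position: [0.5412, 0.0143, 0.271]
ee_rot: [-0.001, 0.163, 0.987, 0.0]
contact_force: [1.3, 1.5, -1.7]
width: 0.0609
gripper_force: 3.7
clock: 4.05
position: [0.5418, 0.0143, 0.2854]
ee_rot: [0.001, 0.163, 0.987, 0.0]
contact_force: [-0.1, -0.2, -3.0]
width: 0.0605
gripper_force: 3.7
(array([0.1216, 0.2122, 0.0053]), np.float64(-0.6569497605329979), np.float64(1.243050239467002))
```

View pics/w3.png

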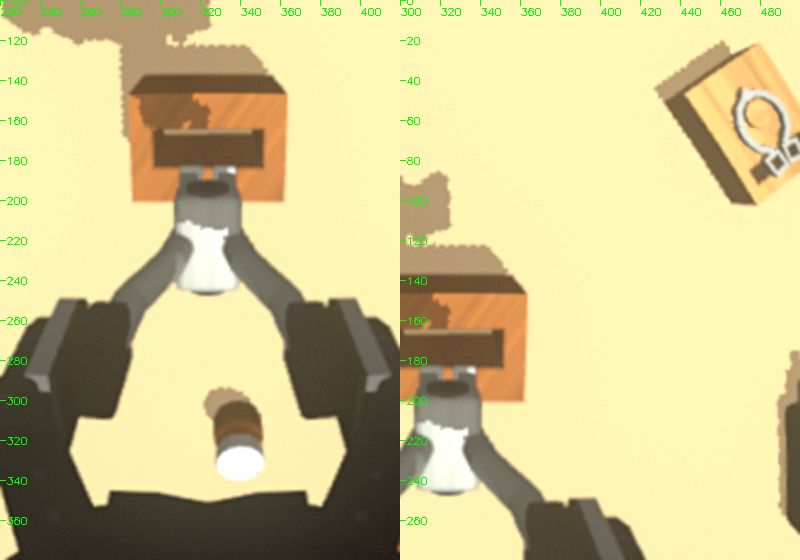

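The pliers hang straight in the pads. The hinge block is at about (322,215), the shoulders at (314,185) and (335,185), and the eyes at (489,79) and (497,75). Next I'll move over the ring.

```bash
python3 steer.py '.005 .009 0 0;.01 .018 0 0;.0135 .0236 0 0;.0135 .0236 0 0;.0135 .0236 0 0'
python3 steer.py '.0135 .0236 0 0;.0135 .0236 0 0;.0135 .0236 0 0;.0135 .0236 0 0;.0100 .018 0 0'
python3 steer.py '0 0 0 -.08;0 0 0 -.1;0 0 0 -.1;0 0 0 -.1;0 0 0 -.1'
python3 steer.py '0 0 0 -.1;0 0 0 -.077;0 0 0 0;0 0 0 0'
python3 - <<'E'
from cam import *
print(need([.495,.2543,.28],1.9))
im=wshot('w4'); d=snap('top','top4.png'); d2=snap('scene','scene4.png')
for p in ([0,.0077,.155],[0,-.0077,.155],[0,.0077,.14],[0,0,.085],[0,0,.067]): print(p,pix('w4',p,False))
print('eyes',pix('w4',[.498,.2465,.043]),pix('w4',[.4923,.2615,.043]))
cv2.imwrite('pics/w4c.png',np.hstack([crop(im,250,90,160,180,5)]) [:600])
E
```

```text
clock: 4.52
position: [0.5193, 0.1263, 0.2831]
ee_rot: [-0.002, 0.163, 0.987, -0.0]
contact_force: [-0.3, -0.3, -1.9]
width: 0.0604
gripper_force: 3.7
clock: 4.93
position: [0.4943, 0.2543, 0.2831]
ee_rot: [-0.002, 0.163, 0.987, -0.0]
contact_force: [0.5, -0.4, -2.8]
width: 0.0606
gripper_force: 3.7
clock: 5.35
position: [0.4949, 0.2523, 0.283]
ee_rot: [-0.002, -0.079, 0.997, -0.0]
contact_force: [0.5, 0.2, -1.5]
width: 0.0607
gripper_force: 3.7
clock: 5.68
position: [0.4953, 0.252, 0.2835]
ee_rot: [-0.001, -0.163, 0.987, -0.0]
contact_force: [0.1, 0.3, -1.2]
width: 0.0604
gripper_force: 3.7
(array([-0.0004,  0.0022,  0.0035]), np.float64(-0.0016629038977757915), np.float64(1.898337096102224))
[0, 0.0077, 0.155] [331.0654 188.0987]
[0, -0.0077, 0.155] [314.4866 188.1146]
[0, 0.0077, 0.14] [331.4741 192.9315]
[0, 0, 0.085] [322.6327 215.9828]
[0, 0, 0.067] [322.5822 226.0387]
eyes [317.7029 168.9136] [331.1186 168.438 ]
```

```bash
python3 - <<'E'
from cam import *
im=cv2.imread('pics/scene4.png'); z=np.load('pics/scene.npz'); T=np.linalg.inv(z['T'])
P=lambda p:(lambda c:(z['K']@(c/c[2]))[:2])((T@np.r_[p,1])[:3])
print(P([.495,.2543,.13]),P([.495,.2543,.2]))
import subprocess
w=np.load('pics/w4.npz')
E
```

```text
[475.3524 232.3212] [486.442  213.0172]
```

View pics/w4c.png

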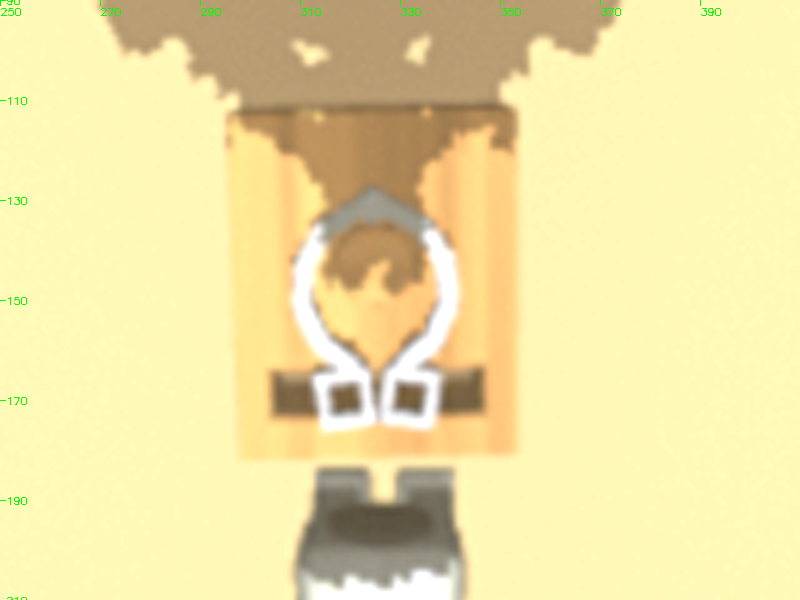

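The picture shows the ring square to the tool, with eyes at (319.2,170.2) and (332.0,170.2). The shoulders are level at u≈318.7 and 335.0 (v≈185). I'll check the pliers' tilt numerically from intensity profiles.

```bash
python3 - <<'E'
from cam import *
im=wshot('w5'); cv2.imwrite('pics/w5.png',im)
g=cv2.cvtColor(im,cv2.COLOR_BGR2GRAY)
for r in (186,188,200,215,230,240,260,275,300): print(r,g[r,262:392:1].tolist() if r in(188,275) else [ (262+i,int(d)) for i,d in enumerate(np.diff(g[r,262:392].astype(int))) if abs(d)>18])
E
```

```text
186 [(312, -43), (323, 27), (324, 25), (328, -41), (336, 34), (337, 26), (339, -19)]
188 [179, 178, 179, 178, 178, 178, 179, 178, 179, 179, 179, 178, 179, 178, 179, 178, 178, 179, 178, 178, 179, 179, 179, 178, 179, 178, 177, 178, 178, 178, 177, 178, 178, 178, 177, 178, 177, 178, 177, 177, 178, 177, 177, 177, 177, 178, 179, 178, 177, 171, 146, 98, 77, 79, 80, 81, 81, 81, 82, 93, 103, 116, 143, 169, 179, 179, 162, 123, 109, 98, 85, 80, 80, 79, 80, 82, 83, 88, 117, 163, 178, 178, 178, 178, 177, 178, 177, 178, 178, 177, 178, 178, 178, 177, 178, 178, 177, 177, 178, 178, 177, 177, 177, 178, 177, 177, 178, 178, 178, 178, 177, 178, 178, 178, 178, 178, 178, 178, 178, 178, 178, 178, 178, 178, 178, 178, 178, 179, 178, 179]
200 [(308, -44), (309, -36), (341, 34), (342, 32)]
215 [(306, -21), (307, -40), (308, -25), (311, 38), (312, 49), (334, -31), (335, -33), (342, 23), (343, 33), (344, 23)]
230 [(294, -28), (295, -37), (314, 23), (315, 39), (316, 32), (333, -19), (334, -57), (335, -37), (353, 26), (354, 35), (355, 27)]
240 [(282, -22), (283, -34), (284, -28), (310, 23), (311, 20), (312, 19), (339, -20), (340, -27), (364, 23), (365, 32), (366, 26)]
260 [(295, 34), (356, -21), (357, -50), (358, -30)]
275 [44, 43, 44, 44, 43, 44, 45, 44, 45, 44, 44, 43, 44, 44, 44, 45, 44, 45, 45, 44, 46, 44, 44, 46, 64, 92, 115, 121, 117, 111, 101, 92, 87, 103, 148, 172, 176, 176, 175, 175, 177, 176, 176, 176, 175, 176, 175, 175, 177, 175, 176, 176, 176, 176, 176, 176, 176, 176, 176, 175, 176, 176, 176, 176, 176, 177, 177, 176, 176, 176, 176, 176, 177, 177, 176, 176, 176, 175, 176, 176, 177, 176, 177, 176, 177, 176, 176, 176, 176, 176, 176, 177, 176, 177, 176, 176, 176, 176, 179, 172, 127, 70, 51, 51, 49, 49, 50, 50, 50, 51, 50, 50, 51, 50, 49, 50, 49, 48, 50, 51, 49, 49, 49, 48, 48, 47, 47, 49, 48, 49]
300 [(289, 41), (290, 53), (291, 26), (366, -25), (367, -51), (368, -45)]
```

```bash
python3 - <<'E'
from cam import *
im=cv2.imread('pics/w5.png').astype(int)
for u in (316,325,334): print(u,[(180+i,*p) for i,p in enumerate(im[180:262,u,1:2].tolist())])
for n,p in {'sh front bot':[.007,.011,.140],'sh front top?':[.007,.011,.130],'hinge fb':[.017,.002,.082],'hinge ft':[.017,.002,.064],'hinge back top':[-.017,.002,.064],'pin tip':[0,.0107,.152],'pinfront tip':[.00225,.0107,.150]}.items(): print(n,pix('w5',p,False))
s=cv2.imread('pics/scene4.png'); cv2.imwrite('pics/s4c.png',crop(s,440,160,80,110,5)[:,:])
E
```

```text
316 [(180, 169), (181, 179), (182, 173), (183, 130), (184, 101), (185, 108), (186, 109), (187, 91), (188, 80), (189, 79), (190, 78), (191, 74), (192, 67), (193, 63), (194, 62), (195, 64), (196, 69), (197, 76), (198, 82), (199, 91), (200, 98), (201, 103), (202, 106), (203, 106), (204, 106), (205, 117), (206, 155), (207, 189), (208, 197), (209, 197), (210, 197), (211, 196), (212, 196), (213, 196), (214, 197), (215, 196), (216, 197), (217, 196), (218, 184), (219, 148), (220, 113), (221, 92), (222, 85), (223, 82), (224, 83), (225, 85), (226, 89), (227, 94), (228, 106), (229, 129), (230, 156), (231, 175), (232, 186), (233, 193), (234, 194), (235, 195), (236, 194), (237, 193), (238, 193), (239, 192), (240, 192), (241, 192), (242, 191), (243, 186), (244, 172), (245, 160), (246, 165), (247, 176), (248, 178), (249, 177), (250, 177), (251, 176), (252, 177), (253, 176), (254, 176), (255, 177), (256, 176), (257, 175), (258, 176), (259, 176), (260, 176), (261, 176)]
325 [(180, 161), (181, 175), (182, 180), (183, 178), (184, 175), (185, 170), (186, 169), (187, 170), (188, 169), (189, 153), (190, 1
[... 1333 characters left out ...]
116), (222, 88), (223, 78), (224, 77), (225, 79), (226, 85), (227, 98), (228, 119), (229, 148), (230, 177), (231, 187), (232, 195), (233, 198), (234, 197), (235, 197), (236, 196), (237, 195), (238, 196), (239, 197), (240, 195), (241, 195), (242, 196), (243, 193), (244, 179), (245, 159), (246, 154), (247, 173), (248, 178), (249, 177), (250, 176), (251, 177), (252, 176), (253, 177), (254, 175), (255, 176), (256, 177), (257, 176), (258, 176), (259, 176), (260, 177), (261, 177)]
sh front bot [335.2941 185.3075]
sh front top? [335.7334 188.5691]
hinge fb [325.4938 194.5939]
hinge ft [325.6891 203.261 ]
hinge back top [325.591  250.8654]
pin tip [334.4042 189.0246]
pinfront tip [334.5035 187.2909]
```

View pics/s4c.png

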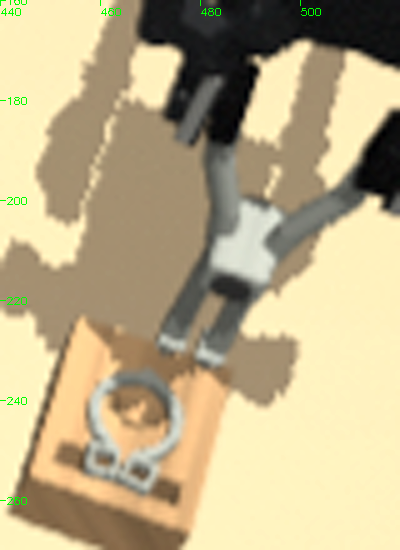

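The scene view shows both jaws with bright shoulder tips at about (474.4,228.6) and (482.2,231.2). The pins are barely resolved.

```bash
python3 - <<'E'
from cam import *
W=np.load('pics/w5.npz')['W']
z=np.load('pics/scene.npz'); T=np.linalg.inv(z['T'])
P=lambda p:(lambda c:(z['K']@(c/c[2]))[:2])((T@W@np.r_[p,1])[:3])
for y in(.0028+.0077,.0028-.0077): print('shoulder centre-bottom',P([.002,y,.14]), 'front edge', P([.009,y,.14]),'pin tip',P([.002,y,.152]))
# triangulate front-bottom shoulder edges wrist+scene
for w,s in [((317.9,182.8),(482.2,232.0)),((334.0,182.8),(474.4,229.4))]:
    x,e=tri([wray('w5',w),ray('scene',s)]); print((np.linalg.inv(W)@np.r_[x,1])[:3],e)
# eyes in tool frame: plane z=.046 top
for uv in((318.8,169.8),(331.6,169.8)):
    for h in(.043,.046): x=onz(wray('w5',uv),h); print('eye',x,(np.linalg.inv(W)@np.r_[x,1])[:3])
E
```

```text
shoulder centre-bottom [481.9532 229.24  ] front edge [482.8213 226.3154] pin tip [480.1034 232.3565]
shoulder centre-bottom [473.8429 226.3051] front edge [474.742  223.4072] pin tip [472.1009 229.4428]
[0.0048 0.0047 0.1506] [9.2, 9.2]
[0.0057 0.0049 0.1549] [5.5, 5.5]
eye [0.4997 0.2481 0.043 ] [-0.0027 -0.0049  0.2413]
eye [0.4991 0.2479 0.046 ] [-0.002  -0.0049  0.2383]
eye [0.4948 0.2626 0.043 ] [-0.0027  0.0104  0.2413]
eye [0.4942 0.2623 0.046 ] [-0.002   0.0104  0.2383]
```

```bash
python3 steer.py '-.004 0 .01 0;0 0 .02 0;0 0 .02 0;0 0 .017 0;0 0 .009 0'
python3 steer.py '0 0 0 0;0 0 0 0;0 0 0 0;0 0 0 0' 
python3 - <<'E'
from cam import *
print(need([.495,.2543,.207],1.9))
im=wshot('w6'); cv2.imwrite('pics/w6.png',im)
for p in ([.0015,.0107,.152],[.0085,.0107,.14]): print(pix('w6',p,False))
cv2.imwrite('pics/w6c.png',crop(im,265,90,120,110,6))
E
```

```text
clock: 6.3
position: [0.4989, 0.2526, 0.206]
ee_rot: [-0.002, -0.164, 0.987, -0.0]
contact_force: [-0.3, -0.8, -1.2]
width: 0.0609
gripper_force: 3.7
clock: 6.63
position: [0.5009, 0.2534, 0.2102]
ee_rot: [0.001, -0.164, 0.986, 0.0]
contact_force: [-0.3, 0.0, -1.7]
width: 0.0607
gripper_force: 3.7
(array([0.0053, 0.0028, 0.0032]), np.float64(-9.675929010644069e-05), np.float64(1.8999032407098935))
[334.4209 187.4589]
[334.9699 183.6583]
```

View pics/w6c.png

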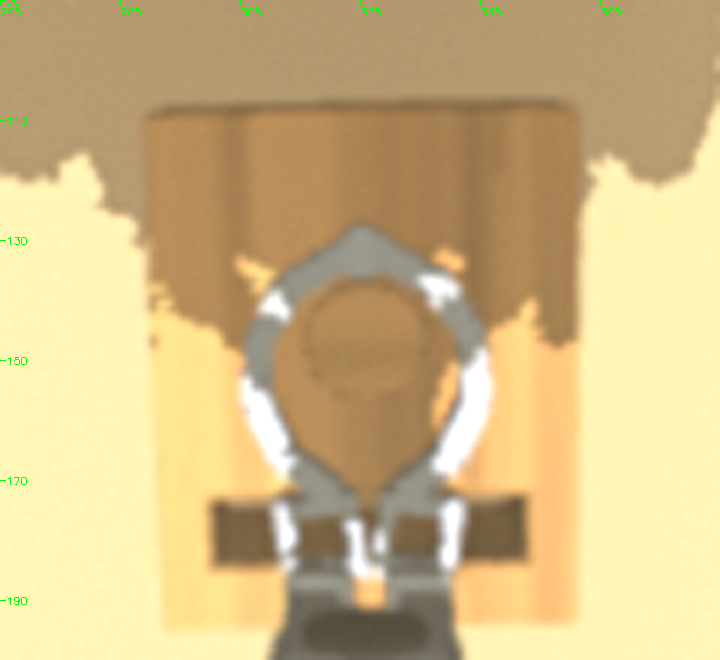

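The ring's eyes lie at v≈179, with ears centred at u≈326.5. The shoulders are also centred at u≈326.5, so y is aligned. I'll check the shoulder edge profile for x.

```bash
python3 - <<'E'
from cam import *
im=cv2.imread('pics/w6.png').astype(int)
for u in (316,319,331,335,325): print(u,im[164:212,u,1].tolist(), im[240:252,u,1].tolist())
for r in (178,181): print(r,im[r,305:350,1].tolist())
W=np.load('pics/w6.npz')['W']
for n,x,zz in (('pin',.0015,.152),('pin0',-.0005,.152)): print(n,(W@[x,.003,zz,1])[:3])
for h in (.046,.043,.04):
  x=onz(wray('w6',(326.3,179)),h); print('eyes mid',h,(np.linalg.inv(W)@np.r_[x,1])[:3])
E
```

```text
316 [99, 90, 89, 98, 106, 107, 108, 104, 97, 99, 105, 103, 89, 75, 70, 69, 68, 70, 71, 72, 74, 88, 107, 111, 94, 79, 75, 73, 69, 63, 59, 57, 59, 64, 73, 81, 91, 97, 99, 122, 169, 192, 196, 195, 194, 194, 194, 193] [193, 191, 191, 191, 183, 169, 162, 171, 177, 175, 175, 175]
319 [103, 103, 99, 90, 88, 96, 105, 107, 107, 108, 107, 100, 80, 70, 70, 70, 70, 71, 77, 86, 85, 89, 106, 109, 92, 79, 74, 69, 59, 55, 55, 56, 59, 60, 66, 78, 90, 98, 102, 101, 117, 164, 193, 196, 195, 194, 194, 195] [194, 194, 193, 194, 186, 162, 120, 102, 154, 175, 176, 175]
331 [90, 90, 90, 86, 81, 85, 96, 98, 104, 107, 104, 97, 85, 79, 78, 74, 73, 69, 76, 87, 85, 88, 106, 110, 102, 95, 88, 76, 60, 54, 57, 56, 59, 60, 64, 76, 88, 96, 115, 145, 165, 183, 194, 195, 194, 194, 194, 194] [193, 192, 192, 191, 185, 170, 138, 105, 143, 170, 176, 176]
335 [85, 82, 86, 95, 103, 106, 107, 105, 104, 105, 106, 100, 79, 70, 69, 69, 68, 67, 73, 78, 79, 87, 104, 107, 94, 79, 75, 74, 70, 63, 58, 59, 60, 66, 74, 82, 89, 97, 100, 118, 166, 191, 195, 194, 194, 195, 194, 194] [194, 195, 194, 193, 186, 172, 163, 174, 176, 176, 175, 
[... 153 characters left out ...]
7, 59, 62, 68, 85, 98, 100, 121, 174, 196, 197, 195, 194, 194, 194, 194] [194, 192, 192, 191, 185, 165, 129, 91, 108, 155, 175, 177]
178 [70, 70, 71, 69, 73, 104, 154, 192, 180, 121, 75, 70, 71, 70, 70, 68, 75, 114, 164, 183, 131, 83, 105, 129, 111, 89, 78, 72, 71, 70, 69, 68, 76, 116, 167, 187, 146, 94, 68, 66, 67, 68, 67, 67, 67]
181 [72, 73, 72, 70, 69, 82, 135, 167, 134, 92, 73, 70, 70, 72, 71, 70, 70, 83, 132, 179, 151, 112, 136, 161, 120, 81, 69, 69, 68, 69, 67, 64, 79, 135, 188, 191, 130, 74, 63, 65, 67, 67, 67, 66, 67]
pin [0.4989 0.2559 0.0582]
pin0 [0.5008 0.2565 0.0582]
eyes mid 0.046 [0.0063 0.0033 0.1642]
eyes mid 0.043 [0.0055 0.0034 0.1672]
eyes mid 0.04 [0.0047 0.0034 0.1702]
```

```bash
python3 steer.py '.0045 0 .003 0;0 0 .003 0;0 0 0 0;0 0 0 0;0 0 0 0' 
python3 - <<'E'
from cam import *
print(need([.495,.2543,.207],1.9))
im=wshot('w7'); cv2.imwrite('pics/w7.png',im); im=im.astype(int)
for u in (316,319,331,335,325): print(u,im[164:206,u,1].tolist(), im[240:252,u,1].tolist())
for r in (174,177,180,186,188): print(r,im[r,305:350,1].tolist())
print(manip.get_state()['contact_force'])
E
```

```text
clock: 7.1
position: [0.4959, 0.2516, 0.2029]
ee_rot: [0.0, -0.164, 0.986, 0.0]
contact_force: [-0.2, -0.4, -1.5]
width: 0.0606
gripper_force: 3.7
(array([-0.    ,  0.0028, -0.0041]), np.float64(-1.3814790684296696e-05), np.float64(1.8999861852093156))
316 [101, 101, 102, 102, 102, 101, 103, 101, 96, 88, 88, 99, 104, 106, 106, 102, 91, 81, 96, 107, 108, 93, 78, 75, 74, 72, 66, 58, 56, 58, 60, 68, 75, 83, 91, 98, 102, 104, 104, 105, 111, 142] [187, 186, 176, 160, 156, 166, 174, 176, 175, 175, 175, 175]
319 [101, 102, 102, 102, 102, 102, 102, 102, 102, 101, 95, 87, 87, 100, 106, 106, 98, 87, 95, 105, 104, 93, 76, 73, 73, 65, 58, 55, 56, 54, 58, 61, 67, 80, 92, 99, 102, 105, 106, 108, 126, 158] [191, 190, 183, 160, 123, 119, 156, 174, 176, 175, 174, 175]
331 [90, 91, 91, 90, 91, 90, 90, 90, 90, 90, 90, 87, 82, 85, 92, 96, 93, 86, 92, 104, 109, 103, 95, 89, 83, 70, 58, 54, 55, 56, 58, 61, 66, 78, 92, 99, 103, 105, 106, 105, 118, 164] [187, 186, 181, 160, 125, 122, 157, 175, 176, 175, 175, 176]
335 [90, 89, 89, 89, 91, 90, 90, 89, 83, 79, 84, 95, 105, 106, 107, 106, 101, 91, 93, 102, 104,
[... 761 characters left out ...]
6, 107, 105, 104, 122, 155, 152, 140, 134, 132, 138, 145, 150, 150, 151]
180 [129, 129, 126, 123, 118, 103, 88, 87, 80, 80, 83, 91, 98, 99, 98, 95, 90, 85, 88, 101, 110, 110, 107, 113, 129, 108, 93, 97, 100, 101, 101, 92, 83, 77, 86, 105, 106, 100, 96, 97, 99, 100, 100, 101, 96]
186 [70, 71, 69, 69, 76, 108, 140, 142, 95, 75, 77, 78, 77, 77, 76, 78, 88, 104, 140, 177, 133, 89, 116, 138, 114, 104, 95, 82, 77, 78, 77, 77, 76, 75, 95, 134, 150, 120, 77, 64, 66, 67, 68, 67, 67]
188 [72, 73, 72, 72, 72, 83, 111, 123, 88, 72, 75, 74, 75, 73, 73, 72, 73, 84, 109, 137, 112, 84, 100, 121, 111, 98, 83, 74, 74, 74, 75, 74, 74, 73, 87, 115, 128, 105, 73, 65, 68, 67, 67, 67, 66]
[ 0.5468 -0.1817 -1.5707]
```

```bash
cat > track.py <<'E'
from cam import *
for k in range(8):
    s=manip.get_state(); im=get_image('wrist')['img'].astype(int)[:,:,1]
    def cross(col,a,b,l): 
        return [round(a+i+(c[i]-l)/(c[i]-c[i+1]),1) for c in [im[a:b,col]] for i in range(b-a-1) if c[i]>l>=c[i+1]]
    print(round(s['clock'],2),s['position'],cross(325,183,198,90),'hinge back',cross(325,238,250,150),'strip end',cross(335,183,192,90),cross(316,183,192,90))
E
python3 track.py; python3 steer.py '0 0 0 0;0 0 0 0;0 0 0 0;0 0 0 0;0 0 0 0' >/dev/null; python3 track.py|tail -2
```

```text
7.15 [0.4959 0.2516 0.203 ] [np.float64(187.8)] hinge back [np.float64(242.3)] strip end [np.float64(183.8)] [np.float64(183.9)]
7.2 [0.4959 0.2516 0.203 ] [np.float64(188.7)] hinge back [np.float64(243.2)] strip end [np.float64(184.7)] [np.float64(184.9)]
7.25 [0.496  0.2516 0.203 ] [np.float64(188.5)] hinge back [np.float64(243.0)] strip end [np.float64(184.8)] [np.float64(184.9)]
7.3 [0.4959 0.2516 0.203 ] [np.float64(187.8)] hinge back [np.float64(242.4)] strip end [np.float64(184.2)] [np.float64(183.9)]
7.35 [0.4959 0.2516 0.203 ] [np.float64(188.3)] hinge back [np.float64(242.9)] strip end [np.float64(184.7)] [np.float64(184.9)]
7.4 [0.4959 0.2516 0.203 ] [np.float64(188.3)] hinge back [np.float64(243.0)] strip end [np.float64(184.9)] [np.float64(184.9)]
7.45 [0.4959 0.2516 0.203 ] [np.float64(188.2)] hinge back [np.float64(242.5)] strip end [np.float64(184.2)] [np.float64(184.3)]
7.5 [0.4959 0.2516 0.2029] [np.float64(188.3)] hinge back [np.float64(242.9)] strip end [np.float64(184.8)] [np.float64(184.5)]
8.27 [0.4958 0.2516 0.2029] [np.float64(188.3)] hinge back [np.float64(242.9)] strip end [np.float64(184.5)] [np.float64(184.5)]
8.32 [0.4958 0.2516 0.2029] [np.float64(188.3)] hinge back [np.float64(242.8)] strip end [np.float64(184.5)] [np.float64(184.5)]
```

```bash
python3 - <<'E'
from cam import *
cv2.imwrite('pics/w8.png',wshot('w8'))
I={k:cv2.imread(f'pics/{k}.png',0) for k in('w2','w5','w6','w7','w8')}
# patches: u0,v0,u1,v1 in w5
for n,(a,b,c,d) in {'hinge':(306,206,345,250),'shoulder+':(308,186,344,206),'leverR':(350,222,372,252),'leverL':(278,222,300,252),'padL':(222,250,262,300),'padR':(382,250,430,300),'bodyC':(270,340,370,360)}.items():
    t=I['w5'][b:d,a:c]
    for k in('w6','w7','w8'):
        m=cv2.matchTemplate(I[k][b-10:d+10,a-10:c+10],t,cv2.TM_CCOEFF_NORMED); _,v,_,(x,y)=cv2.minMaxLoc(m)
        def sub(l,c,r): return .5*(l-r)/(l-2*c+r)
        dx=x-10+(sub(m[y,x-1],v,m[y,x+1]) if 0<x<20 else 0); dy=y-10+(sub(m[y-1,x],v,m[y+1,x]) if 0<y<20 else 0)
        print(n,k,round(dx,1),round(dy,1),round(v,2))
print(manip.get_state()['contact_force'],manip.get_state()['moment'])
E
```

```text
hinge w6 -0.0 0.8 0.99
hinge w7 -0.1 -1.2 0.98
hinge w8 -0.1 -1.4 0.97
shoulder+ w6 -0.1 -0.1 0.91
shoulder+ w7 -0.2 -1.1 0.77
shoulder+ w8 -0.1 -1.6 0.75
leverR w6 -0.7 -0.3 1.0
leverR w7 0.0 -1.0 1.0
leverR w8 0.2 -1.2 1.0
leverL w6 0.5 -0.4 0.99
leverL w7 -0.2 -1.1 1.0
leverL w8 -0.4 -1.4 1.0
padL w6 -0.0 0.0 1.0
padL w7 -0.0 0.0 1.0
padL w8 -0.0 0.0 1.0
padR w6 0.0 0.0 1.0
padR w7 0.0 0.0 1.0
padR w8 0.0 0.0 1.0
bodyC w6 5.4 -0.7 0.77
bodyC w7 3.3 -0.1 0.81
bodyC w8 3.2 -0.1 0.81
[ 0.4676 -0.0656 -1.5261] [ 0.0328 -0.009   0.0024]
```

```bash
python3 steer.py '-.0006 0 0 0;-.0006 0 0 0;-.0006 0 0 0;-.0006 0 0 0;-.0005 0 0 0' >/dev/null
python3 steer.py '-.0003 0 0 0;0 0 0 0;0 0 0 0;0 0 0 0;0 0 0 0' 
cat > meas.py <<'E'
from cam import *
import sys
n=sys.argv[1]; s0=manip.get_state()
ims=[]
for k in range(3): ims.append(wshot(n).astype(float))
im=np.mean(ims,0); cv2.imwrite(f'pics/{n}.png',im.astype(np.uint8)); im=im[:,:,1].astype(int)
print(s0['position'],s0['contact_force'],s0['gripper_force'])
for u in (316,318,334,336): print(u,'from170',im[170:194,u].tolist())
print('hinge back',im[240:250,325].tolist(), 'bottom',im[184:196,325].tolist())
for r in map(int,sys.argv[2:]): print('row',r,'from 306',im[r,306:348].tolist())
E
python3 meas.py w9 178 182 186
```

```text
clock: 9.25
position: [0.4988, 0.2526, 0.2029]
ee_rot: [-0.0, -0.164, 0.986, 0.0]
contact_force: [-0.1, -0.4, -1.9]
width: 0.0605
gripper_force: 3.7
[0.4988 0.2526 0.2029] [-0.0615 -0.4105 -1.9195] 3.6803755423170514
316 from170 [84, 89, 100, 105, 106, 104, 100, 93, 99, 105, 96, 85, 102, 109, 98, 82, 74, 75, 75, 71, 64, 58, 57, 57]
318 from170 [98, 88, 88, 97, 104, 107, 105, 105, 105, 105, 97, 85, 101, 108, 97, 82, 75, 74, 72, 64, 57, 55, 56, 56]
334 from170 [85, 80, 86, 97, 105, 107, 106, 107, 107, 102, 91, 82, 100, 108, 97, 82, 74, 75, 73, 68, 59, 54, 55, 57]
336 from170 [86, 96, 104, 106, 106, 103, 96, 96, 102, 104, 95, 82, 98, 106, 97, 82, 74, 74, 74, 73, 70, 66, 65, 66]
hinge back [187, 186, 173, 145, 109, 101, 136, 171, 176, 175] bottom [117, 142, 154, 149, 111, 71, 55, 54, 55, 55, 57, 60]
row 178 from 306 [99, 97, 95, 96, 108, 123, 124, 101, 92, 94, 99, 103, 105, 105, 104, 104, 105, 103, 94, 89, 86, 84, 90, 104, 107, 106, 106, 106, 107, 105, 102, 99, 101, 123, 158, 158, 126, 92, 80, 79, 81, 81]
row 182 from 306 [70, 70, 67, 77, 117, 151, 151, 112, 98, 101, 102, 102, 101, 101, 100, 98, 101, 130, 164, 122, 77, 84, 99, 97, 97, 100, 101, 100, 100, 99, 98, 102, 115, 134, 150, 160, 127, 78, 63, 66, 66, 67]
row 186 from 306 [72, 71, 71, 68, 80, 116, 135, 94, 72, 74, 74, 74, 75, 73, 76, 87, 103, 141, 183, 154, 115, 143, 170, 133, 107, 91, 77, 74, 74, 74, 74, 74, 77, 95, 119, 107, 81, 66, 65, 65, 66, 67]
```

```bash
python3 steer.py '0 0 .0007 0;0 0 .001 0;0 0 .001 0;0 0 .001 0;0 0 .001 0' | grep -E 'pos|cont|gri'
python3 steer.py '0 0 .001 0;0 0 .001 0;0 0 .001 0;0 0 .0006 0;0 0 0 0' | grep -E 'pos|cont|gri'
python3 meas.py w10
```

```text
position: [0.4988, 0.2526, 0.1981]
contact_force: [0.5, 0.1, -0.6]
gripper_force: 3.7
position: [0.4988, 0.2526, 0.1944]
contact_force: [0.0, 0.3, -1.8]
gripper_force: 3.7
[0.4988 0.2526 0.1944] [ 0.0072  0.2598 -1.8254] 3.679913947635214
316 from170 [100, 94, 86, 88, 96, 103, 105, 105, 103, 97, 87, 82, 102, 108, 98, 82, 74, 74, 74, 71, 64, 57, 55, 57]
318 from170 [102, 102, 100, 91, 85, 91, 102, 106, 106, 105, 96, 83, 100, 107, 97, 81, 73, 73, 72, 64, 55, 54, 54, 55]
334 from170 [90, 91, 86, 80, 82, 92, 104, 106, 106, 105, 96, 83, 98, 106, 98, 83, 74, 74, 72, 66, 58, 54, 54, 56]
336 from170 [86, 82, 81, 90, 99, 104, 105, 105, 102, 99, 91, 81, 95, 104, 97, 81, 74, 74, 73, 73, 69, 67, 64, 66]
hinge back [187, 185, 173, 145, 109, 99, 132, 171, 176, 175] bottom [80, 82, 102, 126, 99, 64, 52, 54, 54, 54, 57, 59]
```

```bash
python3 steer.py '0 0 .001 0;0 0 .001 0;0 0 .001 0;0 0 .001 0;0 0 .0007 0' | grep -E 'pos|cont|gri'
python3 steer.py '0 0 0 0;0 0 0 0' | grep -E 'pos|cont|gri'
python3 meas.py w11
```

```text
position: [0.4988, 0.2526, 0.1897]
contact_force: [0.2, 0.2, -1.6]
gripper_force: 3.7
position: [0.4988, 0.2526, 0.1898]
contact_force: [0.5, -0.1, -0.6]
gripper_force: 3.7
[0.4988 0.2526 0.1898] [ 0.5121 -0.1361 -0.6478] 3.680368181958329
316 from170 [101, 100, 95, 87, 84, 93, 102, 105, 105, 104, 95, 83, 100, 107, 97, 81, 74, 73, 73, 70, 64, 57, 55, 56]
318 from170 [101, 101, 102, 99, 92, 83, 88, 98, 104, 105, 95, 84, 100, 106, 96, 80, 73, 73, 70, 64, 55, 53, 53, 54]
334 from170 [91, 90, 91, 88, 82, 80, 88, 100, 105, 105, 96, 83, 98, 106, 96, 81, 73, 73, 73, 66, 58, 54, 54, 55]
336 from170 [88, 87, 82, 79, 85, 96, 104, 104, 105, 104, 95, 82, 96, 105, 96, 80, 74, 73, 73, 72, 70, 67, 64, 65]
hinge back [187, 185, 172, 144, 109, 99, 133, 170, 176, 175] bottom [76, 79, 83, 82, 70, 59, 53, 53, 54, 53, 55, 58]
```

```bash
python3 steer.py '0 0 0 0;0 0 0 0' .058 60 | grep -E 'cont|gri|wid'
python3 steer.py '0 0 0 0;0 0 0 0;0 0 0 0;0 0 0 0' .055 | grep -E 'pos|cont|gri|wid'
python3 meas.py w12
python3 - <<'E'
from cam import *
a=cv2.imread('pics/w11.png');b=cv2.imread('pics/w12.png')
cv2.imwrite('pics/w12c.png',np.vstack([crop(a,270,110,110,85,3),crop(b,270,110,110,85,3)]))
E
```

```text
contact_force: [0.3, 0.0, -2.2]
width: 0.0582
gripper_force: 3.9
position: [0.4989, 0.2526, 0.19]
contact_force: [-0.2, 0.1, -1.9]
width: 0.055
gripper_force: 4.4
[0.4989 0.2526 0.19  ] [-0.2008  0.0906 -1.8936] 4.419966922941967
316 from170 [101, 100, 94, 86, 86, 94, 102, 105, 104, 96, 86, 89, 104, 103, 91, 75, 72, 72, 71, 65, 58, 56, 57, 60]
318 from170 [101, 101, 101, 99, 91, 81, 86, 99, 103, 97, 87, 88, 102, 103, 90, 77, 75, 74, 65, 57, 53, 52, 53, 56]
334 from170 [90, 91, 90, 88, 82, 78, 88, 100, 105, 101, 92, 88, 102, 107, 97, 82, 76, 75, 69, 61, 54, 52, 54, 56]
336 from170 [88, 86, 82, 81, 87, 98, 104, 106, 105, 101, 90, 86, 101, 106, 93, 75, 72, 73, 72, 70, 67, 64, 63, 66]
hinge back [183, 170, 136, 100, 98, 136, 171, 175, 174, 174] bottom [77, 80, 81, 74, 61, 53, 52, 53, 54, 55, 58, 60]
```

```bash
python3 - <<'E'
from cam import *
for n in('w11','w12'):
    im=cv2.imread(f'pics/{n}.png')[:,:,1].astype(int)
    print(n); 
    for r in(160,170,176,179): print(r,im[r,296:354].tolist())
z=np.load('pics/w12.npz'); print(z['W'][:3,3])
E
```

```text
w11
160 [162, 163, 163, 162, 159, 155, 148, 134, 122, 111, 102, 102, 102, 97, 96, 100, 101, 101, 101, 100, 99, 96, 94, 94, 96, 96, 96, 97, 97, 97, 97, 97, 97, 98, 97, 97, 95, 91, 90, 89, 88, 87, 88, 104, 130, 128, 114, 141, 179, 188, 180, 183, 169, 150, 148, 151, 152, 155]
170 [163, 163, 163, 162, 160, 157, 152, 149, 147, 153, 169, 188, 193, 195, 193, 165, 106, 85, 95, 101, 101, 101, 101, 100, 100, 98, 96, 95, 94, 94, 94, 93, 90, 89, 89, 89, 89, 90, 91, 89, 88, 84, 84, 109, 159, 186, 193, 193, 190, 177, 149, 143, 146, 149, 149, 151, 152, 154]
176 [161, 163, 163, 163, 162, 159, 154, 150, 148, 149, 149, 150, 151, 153, 173, 188, 171, 121, 102, 104, 102, 96, 88, 81, 84, 91, 95, 95, 95, 95, 94, 93, 91, 90, 88, 81, 78, 79, 88, 99, 104, 107, 126, 160, 187, 185, 166, 145, 131, 127, 134, 143, 146, 149, 149, 151, 153, 154]
179 [162, 162, 162, 161, 160, 157, 153, 149, 147, 148, 148, 147, 150, 154, 149, 139, 126, 103, 97, 101, 104, 104, 105, 104, 101, 90, 82, 82, 85, 88, 90, 88, 86, 80, 83, 92, 102, 104, 105, 105, 104, 100, 93, 89, 90, 94, 112, 125, 127, 127, 131, 134, 137, 137, 137, 135, 135, 1
[... 418 characters left out ...]
4, 94, 93, 92, 91, 89, 88, 88, 89, 90, 90, 90, 88, 85, 82, 91, 130, 177, 193, 193, 192, 179, 150, 143, 146, 148, 149, 150, 152, 154]
176 [162, 163, 163, 163, 162, 159, 154, 149, 148, 149, 149, 150, 151, 146, 125, 106, 102, 104, 104, 105, 102, 97, 86, 81, 84, 90, 95, 95, 95, 93, 94, 93, 91, 90, 88, 82, 77, 79, 88, 100, 104, 105, 103, 101, 117, 161, 164, 146, 130, 127, 133, 143, 147, 148, 149, 151, 152, 154]
179 [162, 161, 161, 160, 159, 158, 153, 149, 147, 148, 148, 147, 150, 150, 128, 99, 93, 95, 95, 97, 96, 97, 97, 97, 95, 90, 84, 83, 85, 87, 88, 88, 86, 80, 80, 92, 98, 100, 101, 102, 101, 98, 93, 86, 83, 91, 111, 124, 126, 127, 130, 134, 137, 137, 136, 132, 132, 134]
[0.4989 0.2526 0.1899]
```

View pics/w12c.png

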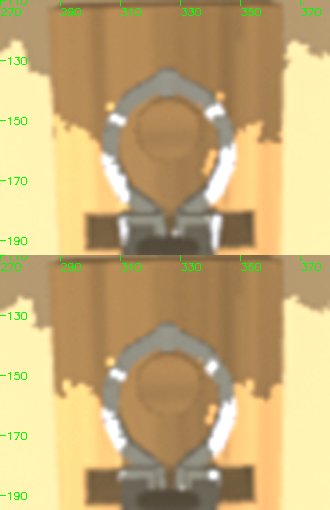

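The top half of the picture is before and the bottom half after the small squeeze. The shoulders sit over the ears at v≈183 and the ring is still closed. The shoulder spacing suggests the jaws started near rest, so I'll squeeze further and check.

```bash
python3 steer.py '0 0 0 0;0 0 0 0' .0525 | grep -E 'cont|gri|wid'
python3 steer.py '0 0 0 0;0 0 0 0;0 0 0 0' .050 | grep -E 'pos|cont|gri|wid'
python3 meas.py w13
cat > ringw.py <<'E'
from cam import *
import sys
A=cv2.imread(f'pics/{sys.argv[1]}.png',0)
B=cv2.imread(f'pics/{sys.argv[2]}.png',0)
for n,(a,b,c,d) in {'ringL':(300,146,313,176),'ringR':(338,146,352,176),'hingeback':(316,126,334,146),'stand':(282,104,300,124),'plierL':(306,186,318,206),'plierR':(333,186,345,206),'hinge':(306,206,345,246)}.items():
    t=A[b:d,a:c]; m=cv2.matchTemplate(B[b-8:d+8,a-8:c+8],t,cv2.TM_CCOEFF_NORMED); _,v,_,(x,y)=cv2.minMaxLoc(m); print(n,x-8,y-8,round(v,2),end=' | ')
E
python3 ringw.py w11 w13
```

```text
contact_force: [0.2, -0.4, 1.1]
width: 0.0523
gripper_force: 7.9
position: [0.4992, 0.2532, 0.1908]
contact_force: [-0.6, 2.1, 5.4]
width: 0.05
gripper_force: 10.8
[0.4992 0.2532 0.1908] [-0.618   2.1007  5.3817] 10.846116095781326
316 from170 [101, 99, 94, 87, 87, 96, 103, 104, 95, 88, 93, 106, 103, 86, 75, 73, 73, 72, 64, 57, 55, 57, 61, 68]
318 from170 [101, 101, 101, 96, 88, 81, 88, 97, 95, 89, 93, 104, 105, 102, 99, 96, 89, 72, 58, 53, 53, 53, 56, 61]
334 from170 [89, 89, 89, 87, 83, 81, 89, 99, 100, 94, 93, 100, 102, 99, 99, 99, 98, 85, 65, 55, 52, 54, 57, 65]
336 from170 [87, 86, 82, 79, 84, 96, 105, 104, 95, 87, 92, 105, 105, 92, 82, 79, 75, 74, 70, 66, 64, 63, 66, 72]
hinge back [154, 112, 91, 121, 155, 172, 174, 174, 173, 173] bottom [67, 66, 61, 55, 52, 52, 52, 54, 55, 58, 62, 74]
ringL 0 -1 0.89 | ringR 1 -1 0.8 | hingeback 0 -1 0.91 | stand 0 -1 0.99 | plierL 0 -3 0.79 | plierR 2 -3 0.72 | hinge 0 -2 0.93 |
```

```bash
python3 steer.py '0 0 -.0008 0;0 0 -.0007 0;0 0 0 0' | grep -E 'pos|cont|gri|wid'
python3 steer.py '0 0 -.0003 0;0 0 -.0003 0;0 0 0 0' .0465 | grep -E 'pos|cont|gri|wid'
python3 meas.py w14 160 170 | grep -E '^\[|hinge|row'
python3 ringw.py w11 w14
```

```text
position: [0.4986, 0.2521, 0.1909]
contact_force: [-0.2, 0.2, 0.5]
width: 0.0504
gripper_force: 9.3
position: [0.4988, 0.2526, 0.1919]
contact_force: [-0.5, 0.4, 1.7]
width: 0.0469
gripper_force: 11.9
[0.4988 0.2526 0.1919] [-0.4888  0.4354  1.6867] 11.915520527400076
hinge back [141, 89, 93, 148, 173, 175, 173, 173, 173, 173] bottom [66, 64, 59, 53, 52, 53, 52, 54, 56, 59, 65, 82]
row 160 from 306 [109, 111, 138, 124, 104, 99, 100, 101, 101, 100, 99, 95, 91, 90, 95, 97, 97, 97, 96, 96, 97, 96, 96, 97, 96, 96, 94, 92, 89, 88, 87, 86, 88, 111, 142, 147, 140, 132, 131, 153, 185, 194]
row 170 from 306 [191, 196, 189, 149, 106, 88, 91, 98, 101, 101, 100, 101, 101, 101, 99, 97, 96, 94, 94, 94, 93, 93, 91, 89, 88, 88, 89, 89, 89, 89, 88, 88, 88, 84, 76, 97, 158, 190, 195, 194, 190, 171]
ringL -2 -3 0.85 | ringR 2 -3 0.71 | hingeback 0 0 0.96 | stand 1 0 0.98 | plierL -2 -3 0.75 | plierR -8 -3 0.74 | hinge 0 -3 0.89 |
```

```bash
python3 steer.py '0 0 -.0006 0;0 0 -.0005 0;0 0 0 0' .0435 | grep -E 'pos|cont|gri|wid'
python3 steer.py '0 0 -.0004 0;0 0 -.0003 0;0 0 0 0' .0405 | grep -E 'pos|cont|gri|wid'
python3 steer.py '0 0 -.0003 0;0 0 -.0002 0;0 0 0 0' .038 | grep -E 'pos|cont|gri|wid'
python3 meas.py w15 160 170 | grep -E '^\[|hinge|row'
python3 ringw.py w14 w15
```

```text
position: [0.4987, 0.2523, 0.1927]
contact_force: [-0.0, 0.6, -1.1]
width: 0.0436
gripper_force: 13.2
position: [0.4986, 0.2524, 0.1935]
contact_force: [-0.4, 0.0, -1.5]
width: 0.0408
gripper_force: 14.5
position: [0.4986, 0.2525, 0.194]
contact_force: [-0.4, -0.1, -3.2]
width: 0.0384
gripper_force: 30.0
[0.4986 0.2525 0.194 ] [-0.3525 -0.0656 -3.1799] 29.99459353275597
hinge back [87, 112, 160, 174, 173, 173, 172, 173, 172, 172] bottom [63, 58, 53, 52, 52, 52, 53, 55, 59, 65, 83, 97]
row 160 from 306 [150, 159, 167, 161, 136, 106, 100, 100, 100, 101, 100, 100, 99, 98, 96, 97, 96, 96, 97, 97, 97, 97, 97, 97, 96, 95, 91, 88, 88, 89, 88, 86, 88, 109, 138, 146, 142, 136, 130, 124, 124, 143]
row 170 from 306 [192, 172, 118, 85, 88, 97, 99, 101, 101, 101, 100, 101, 101, 101, 99, 98, 96, 95, 94, 93, 93, 93, 91, 89, 88, 89, 88, 89, 89, 89, 87, 88, 88, 89, 91, 88, 81, 91, 135, 182, 194, 194]
ringL -1 -2 0.79 | ringR 2 0 0.74 | hingeback 0 0 0.95 | stand 2 0 0.93 | plierL -1 -1 0.85 | plierR -4 1 0.83 | hinge 0 -1 0.9 |
```

```bash
python3 steer.py '0 0 0 0;0 0 0 0' .035 40 | grep -E 'pos|cont|gri|wid'
python3 steer.py '0 0 -.0005 0;0 0 -.001 0;0 0 -.001 0;0 0 -.0015 0;0 0 -.002 0' | grep -E 'pos|cont|gri|wid'
python3 steer.py '0 0 -.003 0;0 0 -.003 0;0 0 -.002 0;0 0 0 0;0 0 0 0' | grep -E 'pos|cont|gri|wid'
python3 meas.py w16 160 170 | grep -E '^\[|hinge|row'
python3 ringw.py w15 w16
```

```text
position: [0.4987, 0.2525, 0.1942]
contact_force: [-0.1, -0.7, -2.3]
width: 0.038
gripper_force: 41.5
position: [0.4989, 0.2527, 0.2005]
contact_force: [-0.1, 0.8, -1.7]
width: 0.0376
gripper_force: 41.5
position: [0.499, 0.2527, 0.2086]
contact_force: [0.3, 0.4, -2.3]
width: 0.038
gripper_force: 41.5
[0.499  0.2527 0.2086] [ 0.2714  0.4268 -2.3009] 41.45946343895048
hinge back [86, 100, 159, 175, 174, 174, 173, 173, 173, 173] bottom [70, 64, 55, 52, 53, 53, 54, 55, 59, 63, 78, 93]
row 160 from 306 [138, 105, 104, 104, 102, 102, 101, 101, 101, 101, 101, 101, 102, 101, 100, 98, 96, 94, 94, 93, 93, 91, 90, 88, 89, 89, 90, 91, 90, 89, 88, 89, 89, 91, 90, 89, 86, 84, 83, 84, 96, 135]
row 170 from 306 [197, 184, 137, 99, 93, 99, 102, 101, 101, 102, 101, 101, 101, 102, 101, 99, 97, 95, 95, 95, 94, 93, 91, 89, 89, 88, 89, 89, 89, 88, 87, 88, 89, 91, 91, 88, 83, 88, 119, 164, 190, 195]
ringL 0 -1 0.88 | ringR 0 0 0.72 | hingeback 1 1 0.69 | stand 2 -1 0.72 | plierL 0 0 0.98 | plierR 0 0 0.93 | hinge 0 0 0.98 |
```

```bash
python3 steer.py '0 0 -.004 0;0 0 -.008 .02;0 0 -.01 .04;0 0 -.01 .04;0 0 -.01 .04' | grep -E 'pos|cont|gri|wid'
python3 steer.py '0 0 -.007 .05;0 0 -.004 .05;0 0 0 .05;0 0 0 .05;0 0 0 .04' | grep -E 'pos|cont|gri|wid'
python3 steer.py '0 0 0 .03;0 0 0 .02;0 0 0 .01;0 0 0 0;0 0 0 0' | grep -E 'pos|cont|gri|wid'
python3 - <<'E'
from cam import *
im=wshot('w17'); cv2.imwrite('pics/w17.png',im)
print(manip.get_state()['qpos'],need([.548,-.245,.262]))
g=im.astype(int)
for r in range(120,186,4): print(r,g[r,290:362,1].tolist())
E
```

```text
position: [0.499, 0.2527, 0.2515]
contact_force: [0.3, 0.1, -2.3]
width: 0.0379
gripper_force: 41.5
position: [0.4991, 0.2527, 0.2623]
contact_force: [-0.5, -0.0, -3.1]
width: 0.0375
gripper_force: 41.5
position: [0.4989, 0.2527, 0.2615]
contact_force: [0.9, 0.4, -1.9]
width: 0.0377
gripper_force: 41.5
[ 0.3443  0.2475  1.5245  0.0001  1.3694 -1.1159] (array([-0.1038, -0.4892, -0.0006]), None, np.float64(1.4601760991230437))
120 [101, 102, 102, 102, 100, 99, 98, 94, 94, 95, 96, 93, 93, 92, 91, 91, 93, 92, 93, 91, 89, 91, 91, 92, 92, 89, 87, 85, 85, 87, 90, 94, 96, 97, 97, 98, 98, 95, 93, 93, 91, 92, 94, 100, 127, 162, 175, 175, 174, 174, 174, 175, 175, 174, 175, 174, 175, 174, 174, 175, 176, 174, 175, 175, 175, 175, 176, 175, 175, 176, 175, 175]
124 [103, 102, 102, 101, 101, 106, 120, 115, 100, 95, 96, 95, 95, 94, 93, 91, 91, 92, 92, 93, 92, 92, 91, 91, 92, 93, 92, 90, 88, 84, 86, 87, 90, 93, 93, 104, 136, 156, 156, 143, 113, 112, 106, 95, 92, 96, 123, 160, 174, 175, 175, 174, 175, 174, 175, 174, 174, 175, 174, 175, 175, 175, 175, 175, 175, 175, 175, 175, 176, 174, 175, 175]
128 [101
[... 4510 characters left out ...]
80 [175, 175, 174, 175, 175, 175, 173, 166, 162, 161, 162, 163, 153, 114, 95, 99, 101, 103, 105, 104, 105, 104, 103, 101, 94, 91, 94, 110, 139, 158, 162, 162, 160, 162, 162, 160, 156, 153, 152, 153, 153, 155, 159, 165, 174, 169, 141, 112, 103, 103, 99, 99, 99, 99, 97, 102, 122, 128, 125, 120, 120, 136, 163, 175, 175, 175, 174, 175, 175, 175, 175, 175]
184 [175, 175, 174, 174, 175, 175, 175, 175, 173, 166, 161, 163, 154, 115, 83, 76, 75, 76, 75, 75, 76, 78, 87, 100, 105, 105, 107, 121, 145, 159, 161, 162, 166, 168, 170, 172, 173, 174, 174, 174, 174, 175, 174, 175, 176, 171, 140, 115, 116, 118, 106, 92, 83, 78, 76, 77, 76, 79, 80, 85, 109, 145, 169, 175, 175, 174, 175, 175, 174, 175, 174, 175]
```

```bash
python3 steer.py '-.001 -.005 0 0;-.002 -.01 0 0;-.0032 -.015 0 0;-.0042 -.02 0 0;-.0042 -.02 0 0' | grep -E 'pos|cont|gri'
python3 steer.py '-.0042 -.02 0 0;-.0042 -.02 0 0;-.0042 -.02 0 0;-.0042 -.02 0 0;-.0042 -.02 0 0' | grep -E 'pos|cont|gri'
python3 steer.py '-.0042 -.02 0 0;-.0042 -.02 0 0;-.0042 -.02 0 0;-.0042 -.02 0 0;-.0042 -.02 0 0' | grep -E 'pos|cont|gri'
python3 steer.py '-.0042 -.02 0 0;-.0042 -.02 0 0;-.0042 -.02 0 0;-.0042 -.02 0 0;-.0042 -.02 0 0' | grep -E 'pos|cont|gri'
python3 steer.py '-.0042 -.02 0 0;-.0042 -.02 0 0;-.003 -.015 0 0;-.002 -.01 0 0;-.001 -.005 0 0' | grep -E 'pos|cont|gri'
python3 steer.py '0 0 0 0;0 0 0 0;0 0 0 0' | grep -E 'pos|cont|gri'
python3 - <<'E'
from cam import *
im=wshot('w18'); cv2.imwrite('pics/w18.png',im)
print(manip.get_state()['qpos'],need([.548,-.245,.262]))
print(pix('w18',[.5209,-.277,.078]),pix('w18',[.5209,-.277,.053]),pix('w18',[.0275,.003,.148],False))
E
```

```text
position: [0.5055, 0.1801, 0.2613]
contact_force: [0.8, -0.0, -1.6]
gripper_force: 41.5
position: [0.5152, 0.0778, 0.2614]
contact_force: [0.7, -0.1, -2.4]
gripper_force: 41.5
position: [0.5248, -0.0239, 0.2614]
contact_force: [-0.6, -0.4, -2.5]
gripper_force: 41.5
position: [0.5344, -0.1256, 0.2613]
contact_force: [1.0, 0.9, -2.6]
gripper_force: 41.5
position: [0.5414, -0.1966, 0.2611]
contact_force: [0.1, 0.2, -1.8]
gripper_force: 41.5
position: [0.5415, -0.1939, 0.2613]
contact_force: [0.9, 0.8, -1.9]
gripper_force: 41.5
[-0.465   0.272   1.4904  0.0006  1.3795 -1.9262] (array([-0.012 , -0.0502, -0.0007]), None, np.float64(1.461046882911684))
[240.5026 170.4503] [246.1923 165.2512] [326.2974 160.8382]
```

```bash
cat > asc.py <<'E'
import cv2,sys,numpy as np
f,u0,v0,u1,v1=sys.argv[1],*map(int,sys.argv[2:6])
im=cv2.imread(f'pics/{f}.png'); h=cv2.cvtColor(im,cv2.COLOR_BGR2HSV)
for v in range(v0,v1):
    s=''
    for u in range(u0,u1):
        S,V=h[v,u,1],h[v,u,2]
        s+= (chr(ord('0')+min(9,int(V)//26)) if S<45 else chr(ord('a')+min(9,int(V)//26)))
    print(v,s)
E
python3 asc.py w18 214 138 276 198; python3 asc.py w18 292 126 360 190
```

```text
138 hhgeddefghhhhhhhhhhhhhhhhhhhhhhhhhhhhhhhhhhhhhhhhhhhhhhhhhhhhh
139 hhgdddfghhhhhhhhhhhhhhhhhhhhhhhhhhhhhhhhhhhhhhhhhhhhhhhhhhhhhh
140 hgfddeghhhhhhhhhhhhhhhhhhhhhhhhhhhhhghhhhhhhhhhhhhhhhhhhhhhhhh
141 hgfdeghhhhhhhhhhhhhhhhhhhhhhhhhhhhhggghhhhhhhhhhhhhhhhhhhhhhhh
142 hgedfghhhhhhhhhhhhhhhhhhhggggggffffffghhhhhhhhhhhhhhhhhhhhhhhh
143 gfdefhhhhhhhhhhhhhhhhhhhhgffffffffffffffghhhhhhhhhhhhhhhhhhhhh
144 gedeghhhhhhhhhhhhhhhhhggggfffffeeeeeeeeeeffgghhhhhhhhhhhhhhhhh
145 feefghhhhhhhhhhhhhhhhhgfffffffeedd333344deefffgghhhhhhhhhhhhhh
146 fdeghhhhhhhhhhhhhhhhhgffffffeee43343345444eeeeeghhhhhhhhhhhhhh
147 eefghhhhhhhhhhhhhhhhhgfffeeee44444443455555443efghhhhhhhhhhhhh
148 deghhhhhhhhhhhhhhhhhhfffee444444444333445666654efghhhhhhhhhhhh
149 deghhhhhhhhhhhhhhhhhhgfee44444443433333445666654efghhhhhhhhhhh
150 dfghhhhhhhhhhhhhhhhhggfe4444444333333333345666653dfghhhhhhhhhh
151 dfhhhhhhhhhhhhhhhhhgffe444444433333333333456666653dfghhhhhhhhh
152 eghhhhhhhhhhhhhhhhhgfe44444433444444433333456676654eghhhhhhhhh
153 eghhhhhhhhhhhhhhhhhgf444444334444444444433345677665efghhhhhhhh
154 eghhhhhhhhhhhhhhhhhge444
[... 6891 characters left out ...]
eghhhhhhhhhhhhhhhhhfe3333333334444fghhhhhhh
181 4fghhhhhhhge3444444444333eghhhhhhhhhhhhhhhhhf44444444345665fghhhhhhh
182 5gghhhhhhhge3333333334334eghhhhhhhhhhhhhhhhhf44444333345565fghhhhhhh
183 fghhhhhhhhge3333333333434eghhhhhhhhhhhhhhhhhf44443333334445fghhhhhhh
184 gghhhhhhhhged222222333e44eghhhhhhhhhhhhhhhhhfe444333dddd33eghhhhhhhh
185 ghhhhhhhhhged222222233ee4efgggggggggggggggghg54433ddddddc3eghhhhhhhh
186 hhhhhhhhhhged22222223dee33eeeddddddddddeeffgg65433cdddddd3eghhhhhhhh
187 hhhhhhhhhhgedc2222d22deedccccccccccccccccddf66543ddddddd33egghhhhhhh
188 hhhhhhhhhhgedc2d32222dddcccccccccccccccccccde443dddddddd33efghhhhhhh
189 hhhhhhhhhhgedc2c22222cccccccccccccccccccccccc33dddddddd333efghhhhhhh
```

```bash
python3 - <<'E'
from cam import *
a=onz(wray('w18',(241.3,171)),.078); print(a)
for ax in (a[:2],np.array([.5209,-.277]),(a[:2]+[.5209,-.277])/2):
    s=manip.get_state(); q=s['ee_rot']; M=R.from_quat([q[1],q[2],q[3],q[0]]).as_matrix()
    t=np.r_[ax,.245]-M@[.0275,.003,0]; t[2]=.245; print(t,need(t))
th=np.linspace(0,2*np.pi,9)[:-1]
for t in th: print(np.round(pix('w18',[.0275+.0175*np.cos(t),.003+.0175*np.sin(t),.148],False),1),end=' ')
E
```

```text
[ 0.5216 -0.2763  0.078 ]
[ 0.5486 -0.2822  0.245 ] (array([-0.0167, -0.0871,  0.0163]), None, np.float64(1.461046882911684))
[ 0.5479 -0.283   0.245 ] (array([-0.0161, -0.088 ,  0.0163]), None, np.float64(1.461046882911684))
[ 0.5482 -0.2826  0.245 ] (array([-0.0164, -0.0876,  0.0163]), None, np.float64(1.461046882911684))
[326.3 141.2] [340.5 147.1] [346.1 160.9] [340.1 174.4] [326.3 179.9] [312.4 174.4] [306.5 160.9] [312.2 147.1]
```

```bash
python3 steer.py '-.001 -.006 0 0;-.002 -.012 0 0;-.003 -.016 0 0;-.003 -.016 0 0;-.003 -.016 0 0' | grep -E 'pos|cont|gri'
python3 steer.py '-.002 -.012 0 0;-.0014 -.0066 0 0;-.001 -.003 0 0;0 0 0 0;0 0 0 0' | grep -E 'pos|cont|gri'
python3 steer.py '0 0 .003 0;0 0 .005 0;0 0 .004 0;0 0 0 0;0 0 0 0' | grep -E 'pos|cont|gri'
python3 - <<'E'
from cam import *
im=wshot('w19'); cv2.imwrite('pics/w19.png',im)
print(need([.5482,-.2826,.245]),pix('w19',[.5213,-.2767,.078]))
E
python3 asc.py w19 294 122 360 186
```

```text
position: [0.5465, -0.2641, 0.2613]
contact_force: [-0.4, -0.7, -1.8]
gripper_force: 41.5
position: [0.5481, -0.2835, 0.2611]
contact_force: [0.1, -0.1, -1.8]
gripper_force: 41.5
position: [0.548, -0.2832, 0.2487]
contact_force: [0.9, -0.3, -2.2]
gripper_force: 41.5
(array([0.0001, 0.0008, 0.0041]), None, np.float64(1.4603956532581888)) [326.4563 156.5286]
122 deffffffffffffffffffffffffffffffffffffffffffffffffgghhhhhhhhhhhgge
123 effffffffffffffffffffffffffffffffffffffffffffffffgghhhhhhhhhhhhhgg
124 efffffffffffffffffffffffffffffffffffffffffffffffgghhhhhhhhhhhhhhhg
125 fffffffffffffffffffffffffffffffffffffffffffffgggghhhhhhhhhhhhhhhhh
126 fffffffffffffffffffffffffffffffffffffggfffffghhhhhhhhhhhhhhhhhhhhh
127 ffffffffffffffffffffffffffffffffffffghhgffffghhhhhhhhhhhhhhhhhhhhh
128 ffffffffffffffffffffffffffffffffffffghhgffffghhhhhhhhhhhhhhhhhhhhh
129 fffffffffffffffffffffffffffffffffffffgggffffghhhhhhhhhhhhhhhhhhhhh
130 fffffffffffffffffffffffffffeeeeeeeeeeffffffffghhhhhhhhhhhhhhhhhhhh
131 ffffffffffffffffffffffffeeeed3334333344eeffffghhhhhhhhhhhhhhhhhhhh
132 ffffffffffffffffffffffeeee4
[... 3102 characters left out ...]
hhhhhhhgf4443333eghhhhhhhhhhhhhhhhhhhhgf333444567hhhhhhhhhgfe
177 defghhhhhhhhhge433333efhhhhhhhhhhhhhhhhhhhgf4333333455ffghhhhhgfee
178 edefghhhhgffffe3333333efghhhhhhhhhhhhhhhhhfe333333333ed3fghhhgfeee
179 fedefghhhfe4e4333333333eghhhhhhhhhhhhhhhhhf43333333333334ghggfeeef
180 gfedefghgf33334333333334ghhhhhhhhhhhhhhhhhf43333333333444fggfeeefg
181 hgfedeeggf44444444433334ghhhhhhhhhhhhhhhhhf443444433445655feeefghh
182 hhgffeeefe33333333343345ghhhhhhhhhhhhhhhhhf44443333344565eeeefghhh
183 hhhggfeeed33333333334344ghhhhhhhhhhhhhhhhhf44443333333444ddefghhhh
184 hhhhhgffedc2333223334445ghhhhhhggghhhhhhhh64444333333333ddefghhhhh
185 hhhhhhggfdc223322233e444fggggggfffgggggghh65443332332223defghhhhhh
```

```bash
python3 - <<'E'
from cam import *
W=np.load('pics/w19.npz')['W']
for r,z in((.015,.075),(.015,.076),(.013,.078),(.022,.042)):
    c=np.array([.5213,-.2767,z]); X=W[:3,0]*r; Y=W[:3,1]*r
    print(r,z,[np.round(pix('w19',c+d),1) for d in(X,-X,Y,-Y)])
print(np.linalg.inv(W)@[.5213,-.2767,.075,1])
E
```

```text
0.015 0.075 [array([326.4, 140.6]), array([326.4, 171. ]), array([342., 156.]), array([310.9, 156. ])]
0.015 0.076 [array([326.5, 140.7]), array([326.4, 171.3]), array([342. , 156.2]), array([310.8, 156.2])]
0.013 0.078 [array([326.5, 143.1]), array([326.4, 169.7]), array([340.1, 156.6]), array([312.8, 156.6])]
0.022 0.042 [array([326.1, 129.9]), array([326.1, 170.3]), array([346.7, 150.4]), array([305.5, 150.4])]
[0.0271 0.0034 0.1737 1.    ]
```

```bash
python3 steer.py '0 .0002 .003 0;0 .0002 .003 0;0 0 .003 0;0 0 .002 0;0 0 .002 0' | grep -E 'pos|cont|gri'
python3 steer.py '0 0 .002 0;0 0 .002 0;0 0 .002 0;0 0 .002 0;0 0 .001 0' | grep -E 'pos|cont|gri'
python3 steer.py '0 0 0 0;0 0 0 0' | grep -E 'pos|cont|gri'
python3 - <<'E'
from cam import *
im=wshot('w20'); cv2.imwrite('pics/w20.png',im)
W=np.load('pics/w20.npz')['W']; print(np.linalg.inv(W)@[.5213,-.2767,.075,1])
for r,z in((.015,.075),):
    c=np.array([.5213,-.2767,z]); X=W[:3,0]*r; Y=W[:3,1]*r
    print(r,z,[np.round(pix('w20',c+d),1) for d in(X,-X,Y,-Y)])
E
python3 asc.py w20 294 132 360 184
```

```text
position: [0.5482, -0.2833, 0.2359]
contact_force: [1.0, -0.4, -2.3]
gripper_force: 41.5
position: [0.5482, -0.2833, 0.2269]
contact_force: [0.1, -0.5, -1.9]
gripper_force: 41.5
position: [0.5483, -0.2833, 0.2272]
contact_force: [0.6, 0.1, -2.7]
gripper_force: 41.5
[0.0276 0.0036 0.1522 1.    ]
0.015 0.075 [array([327. , 143.3]), array([326.9, 176. ]), array([343.6, 159.9]), array([310.2, 159.9])]
132 ffffffffffffffffffffffffffeeeedddedeeeeeeffffffffggghhhhhhhhhhhhhh
133 fffffffffffffffffffffffeeeed33333333333ddeefffffghhhhhhhhhhhhhhhhh
134 fffffffffffffffffffffeeeed3333333333343333deefffghhhhhhhhhhhhhhhhh
135 ffffffffffffffffffffeed3333333343333333434444eefghhhhhhhhhhhhhhhhh
136 fffffffffffffffffffee3333333334444433333345654eefghhhhhhhhhhhhhhhh
137 ffffffffffffffffffee333333333444444433333456543efghhhhhhhhhhhhhhhh
138 fffffffffffffffffee33333333444444444444333444333efghhhhhhhhhhhhhhh
139 ffffffffffffffffed3333333444444444444444333433333efghhhhhhhhhhhhhh
140 fffffffffffffffedd33333334344444444444444443333333eghhhhhhhhhhhhhh
141 fffffffffffffffed33333333444444444444434444444433345ghhh
[... 2292 characters left out ...]
hhhhhgf4333333eghhhgffe433334443334efgggge345777777hhhhhhhhhh
175 hhhhhhhhhhhgf4333333egghhhgffe44444444efgghhge334566777hhhhhhhhhhh
176 hhhhhhhhhhhhgf4333333eghhhhhgggfff66ffgghhhgf333444567hhhhhhhhhhhh
177 hhhhhhhhhhhhgg4433333efghhhhhhgggghggghhhhgf433333345fffghhhhhhhhh
178 hhhhhhhhhgffffe3333333efghhhhhhhhhhhhhhhhhfe3333333334eefghhhhhhhh
179 ghhhhhhhgfed44333333333eghhhhhhhhhhhhhhhhhf4333333333333eghhhhhhhh
180 ghhhhhhhge3333333333333eghhhhhhhhhhhhhhhhhf43333333333444fghhhhhhh
181 fghhhhhhhf44444444433334ghhhhhhhhhhhhhhhhhf433334333345655ghhhhhhg
182 efghhhhhgf33333333333334ghhhhhhhhhhhhhhhhhf434333333345555ghhhhhgf
183 defghhhhge33333333333344ghhhhhhhhhhhhhhhhhf44443333333444fghhhhgfe
```

```bash
python3 steer.py '0 .0003 0 0;0 .0003 .001 0;0 0 .002 0;0 0 .002 0;0 0 .002 0' | grep -E 'pos|cont|gri'
python3 steer.py '0 0 .002 0;0 0 .002 0;0 0 .002 0;0 0 .001 0;0 0 0 0' | grep -E 'pos|cont|gri'
python3 - <<'E'
from cam import *
im=wshot('w21'); cv2.imwrite('pics/w21.png',im)
W=np.load('pics/w21.npz')['W']; print(np.linalg.inv(W)@[.5213,-.2767,.075,1])
E
python3 asc.py w21 298 138 358 184
```

```text
position: [0.5483, -0.2827, 0.22]
contact_force: [-0.2, 0.2, -1.6]
gripper_force: 41.5
position: [0.5482, -0.2826, 0.2129]
contact_force: [0.8, 0.1, -2.1]
gripper_force: 41.5
[0.0273 0.0029 0.1379 1.    ]
138 ffffffffffffffedd333333344444443443333333ddefffggggghhhhhhhh
139 fffffffffffffed333333333444444434444333333ddefgghhhhhhhhhhhh
140 ffffffffffffed333333334334444443334444433333deghhhhhhhhhhhhh
141 fffffffffffee33333333333334444433333444444333efghhhhhhhhhhhh
142 ffffffffffee3333333333333444444433333433444433efhhhhhhhhhhhh
143 fffffffffee333333333333444444444444433344443333fghhhhhhhhhhh
144 fffffffffed3333333333444444333444444443444443334ghhhhhhhhhhh
145 ffffffffee333334333344433333333333344444554433345gghhhhhhhhh
146 fffffffee3333333333343333333333333333444555443344egghhhhhhhh
147 ffffffee3333333333333d3333333333333333344445443334fghhhhhhhh
148 ffffffe4333333333333d333344444444443333344465443334fhhhhhhhh
149 fffffee333333334433333344444444444444333334665433345ghhhhhhh
150 fffffe3333333334333334444444444444444433334665434334ghhhhhhh
151 ffffee3333333333333444444444444444444444334565
[... 1394 characters left out ...]
333333334444444444444444445677666566777766hhhhhhhh
174 hhgfffee33333333333444444444444444445666665467777777hhhhhhhh
175 hhgffffee433333333334444444444444444444555445677777hhhhhhhhh
176 hhgfffffee4333333333334444444444444444344433445677hhhhhhhhhh
177 hhgffffffee33333334e333344444444444433333333334555ffghhhhhhh
178 hhgggfeeeed3333333deee43333444444333444333333333343dfghhhhhh
179 hhhhgfe3ddd33333333efffe43333333344efgf33333333333334ghhhhhh
180 hhhhgf3333333333333eggggfffffeeefffghhf43333333333444fghhhhh
181 hhhhgf44444433333334ghhhhgggggggghhhhhf433333333345655ghhhhh
182 hhhhgf33333333333334ghhhhhhhhhhhhhhhhhf433333333334555ghhhhh
183 hhhhgf33333333334434ghhhhhhhhhhhhhhhhhf44443333333344fghhhhh
```

```bash
python3 steer.py '0 0 .0015 0;0 0 .002 0;0 0 .002 0;0 0 .0015 0;0 0 .001 0' | grep -E 'pos|cont|gri'
python3 steer.py '0 0 .0005 0;0 0 0 0;0 0 0 0;0 0 0 0' | grep -E 'pos|cont|gri|wid|clock'
python3 - <<'E'
from cam import *
im=wshot('w22'); cv2.imwrite('pics/w22.png',im); snap('scene','scene22.png')
W=np.load('pics/w22.npz')['W']; print(W[:3,3],np.linalg.inv(W)@[.5213,-.2767,.053,1])
z=np.load('pics/scene.npz'); T=np.linalg.inv(z['T'])
for p in([.5213,-.2767,.053],[.5213,-.2767,.078],[.5213,-.2767,.042]): c=T@np.r_[p,1]; print((z['K']@(c[:3]/c[2]))[:2])
s=manip.get_state(); print(s['contact_force'],s['moment'])
E
python3 asc.py scene22 250 100 316 160;python3 asc.py w22 298 138 358 182
```

```text
position: [0.5482, -0.2827, 0.2049]
contact_force: [-0.2, 0.8, -2.3]
gripper_force: 41.5
clock: 22.7
position: [0.5484, -0.2828, 0.2049]
contact_force: [-0.5, 0.0, -1.4]
width: 0.0376
gripper_force: 41.5
[ 0.5484 -0.2828  0.2049] [0.0277 0.003  0.1519 1.    ]
[280.7508 128.4167]
[279.7683 121.458 ]
[281.1712 131.3945]
[ 0.4904 -0.4661 -1.3542] [0.0362 0.0077 0.0305]
100 hhhhhhhhhhhhhe333222222ghhhhhhhhhhgeeeeeeeeeeeeeeeeeeeeeeeeeeeefgh
101 hhhhhhhhhhhhhf333332222ghhhhhhhhhhhgeeeeeeeeeeeeeeeeeeeeeeeeeeeegh
102 hhhhhhhhhhhhhf333332222ghhhhhhhhhhhgeeeeeeeeeeeeeeeeeeeeeeeeeeeegh
103 hhhhhhhhhhhhhg433322222ghhhhhhhhhhhgeeeeeeeeeeeeeeeeeeeeeeeeeeeefg
104 hhhhhhhhhhhhhhf33322222ghhhhhhhhhhhhfeeeeeeeeeeeeeeeeeeeeeeeeeeefg
105 hhhhhhhhhhhhhhf33322222fghhhhhhhhhhhfeeeeeeeeeeeeeeeeeeeeeeeeeeefg
106 hhhhhhhhhhhhhhge33222224ffghhhhhhhhhfeeeeeeeeeeeeeeeeeeeeeeeeeeeef
107 hhhhhhhhhhhhhhhe3322222333fghhhhhhhhfeeeeeeeeeeeeeeeeeeeeeeeeeeeef
108 hhhhhhhhhhhhhhhe33222223333fghhhhhhgeeeeeeeeeeeeeeeeeeeeeeeeeeeeef
109 hhhhhhhhhhhhhgg544432222333dghhhhhhfeeeeeeeeeeeeeeeeeeeeeeeeeeeeee
110 hhhhhhhhhhhhg5565
[... 5688 characters left out ...]
3333334444444444444444444444444455566777777hhhhhhh
172 hhhgfee3333333334444444444444444444444445666666777667hhhhhhh
173 hhhgfee433333333444444444444444444444444566666777766hhhhhhhh
174 hhhgffee4333333334444444444444444444444456666667777hhhhhhhhh
175 hhhgfffee433333333444444444444444444444456655457777hhhhhhhhh
176 hhhgffffee3333333334444444444444444444445665445666hhhhhhhhhh
177 hhhhgffffee33333333344444444444444444455555443445fffghhhhhhh
178 hhhhgfeeeed3333333333344444444444444444555433333ddeefghhhhhh
179 hhhhgedddd333333333343344444444444444344443333333333eghhhhhh
180 hhhhge33333333333334ee43344444444333ded33333333333444fghhhhh
181 hhhhge34444443433334ggfe43333333334eeee433333333345655ghhhhh
```

```bash
python3 steer.py '0 0 .0008 0;0 0 0 0;0 0 0 0;0 0 0 0' | grep -E 'pos|cont|gri|wid|clock'
python3 - <<'E'
from cam import *
cv2.imwrite('pics/w23.png',wshot('w23'))
E
python3 ringw.py w22 w23; python3 ringw.py w18 w23
python3 -c "
from rig import manip, get_image
s=manip.get_state();print(s['position'],abs(s['qd']).max());print(manip.sign_off())"
```

```text
clock: 23.13
position: [0.5484, -0.2827, 0.204]
contact_force: [-0.0, 0.1, -2.5]
width: 0.0381
gripper_force: 41.5
ringL 0 1 0.99 | ringR 0 0 0.99 | hingeback 0 0 0.97 | stand 0 0 1.0 | plierL 0 0 0.98 | plierR 0 0 0.99 | hinge 0 0 1.0 | ringL 6 5 0.72 | ringR 0 0 0.48 | hingeback 3 8 0.26 | stand 8 5 0.33 | plierL 0 0 0.97 | plierR 0 0 0.99 | hinge 0 0 0.99 | [ 0.54835921 -0.28273684  0.20398557] 0.002333137906173478
the job is handed in; nothing more can be done
None
```

I handed the job in at about 23 s: the spread ring is around the axle, within about 1 mm of groove height by my measurements, with no contact force felt, still held on the gripped pliers; the result has not come back.

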